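# Churn the ice-cream maker at a steady speed and park its canister at the pointer

### The arm

A 6-joint arm with a two-finger parallel gripper is mounted at the origin on the work surface. World frame = base frame: x ahead of the robot, y to its left, z up, the work surface at z = 0. Lengths are in m, angles in rad, forces in N, time in s.
With the tool pointing down it reaches from about 0.3 to 0.875 m from the base axis. Payload 6.4 kg.
Tool frame: the origin (TCP) lies midway between the tips of the shut fingers; the grasp point (between the pads) lies 19 mm behind it; z points along the fingers, y is the line along which they close (so a half turn about z gives the same grasp; the last joint's range is limited). The gripper opens to 85 mm and grips with 20 to 120 N. Pads are 22 mm wide; open, the fingers measure 114 mm over their backs; the gripper's body (76 mm by 85 mm) begins 54 mm behind the grasp point. The pads swing forward as they close: fully open they stand 13 mm farther back than shut.
Start: joints at [-0.206, 0.181, 1.607, -0, 1.354, -0.206], TCP at [0.575, 0, 0.193] pointing down, gripper open.
Joint ranges: [-2.99, 2.99], [-0.89, 2.07], [0.3, 2.58], [-1.14, 4.28], [0, 2.63], [-3.12, 3.12]. Speed limits (rad/s): [2.57, 2.57, 3.01, 3.14, 3.14, 3.14].

### API

Orientations are given as a unit quaternion [w, x, y, z].
In Python, from bench import ctrl, vision, workorder gives the robot as it stands. The module is installed in compiled form; this text tells all that it offers.
- The arm moves only by the tool servo_tool, never from a script. Its argument "steps" is a list of rows, each an object of numbers: "dx", "dy", "dz": the shift along the world's x, y, z as a fraction of full scale; "wx", "wy", "wz": the turn, a rotation vector about the world's x, y, z as a fraction of full scale. A call has exactly 5 rows; each row is the pose to reach, as a shift and turn from the pose commanded when the call began, turning the shorter way round; what a row does not reach only later rows make up. Full scale, the value 1, is 100 mm for a shift and pi rad for a turn. A row lasts 1/12 s, in which the tool goes at most 41.7 mm and 7.16 degrees, less where a joint would pass 70% of its speed; a pose out of reach is approached as far as the arm can. A call with a number of a shift or a turn outside -1 to 1 is refused whole. A call with a gripper value outside its range is refused whole. "jaw" is the opening, from 0 (shut) to 1 (fully open), set as the call begins (left out, the last holds). The fingers move at their own pace and stop on an object; the grip force is fixed at half the most. Time passes only in rows, so rows that repeat a pose let the fingers close, or fill a call up. It gives the time, the measured TCP pose, the force, the opening and the grip force at its end, in the units of the state.
- ctrl.get_obs(): the state, without advancing time (a new reading comes with each control period).
- vision.camera(name): name is "scene" or "side" or "wrist"; returns a dict with "frame" (420x560x3 uint8, red, green, blue), "vfov" (degrees; the focal length in pixels is half the picture's height over the tangent of half this angle, whatever the lens; pixels are square), "cx", "cy" (the principal point, pixels), "D" ([k1, k2, p1, p2, k3] as OpenCV has them; the pictures are not rectified), "camera_from_world" (4x4, takes a point from world to camera coordinates). Camera axes: x right, y up, looking along -z (the intrinsics and any distortion apply to the point x, -y, -z); pixel columns grow to the right and rows downward; lengths in m; the calibration is good to about 2 mm. A picture is of the moment at which its call begins. There is no depth.
- workorder.hand_in(): hands the job in; it is judged then, once.
The state is a dict: "time_s": time; "q": joint angles; "dq": joint speeds; "joint_efforts": joint torques, N m; "eef_pos": TCP position; "eef_rot": TCP orientation; "wrist_force": force on the tool from outside, world axes, zero at the start; "torque": the same for the moment, N m; "opening": opening from 0.0 (shut) to 1.0 (fully open); "grasp_force": force on a finger pad.
Only numpy, scipy, OpenCV 4.12 (cv2) and the standard library are available. Lean on these libraries where they do the work, as an engineer would, in place of code of your own. Each camera call takes 0.05 s, during which the arm holds its last target. There are 200 camera calls.

### The job

Turn the ice-cream maker by its crank handle, counter-clockwise seen from above, until the canister in the tub turns at churning speed, 1.5 rad/s (one turn in about 4 seconds), and keep the canister steady at that speed for six seconds without ever letting it race. Then bring it to rest with the tab of its lid pointing straight at the pointer post, and let go of the crank. Work only by the crank: do not touch the canister or its lid, and leave the other things where they are.

Things in the scene. Friction and masses are not known exactly. Their poses are not given: they have to be found in the camera images.
- tub: The fixed dark wooden tub of a hand-cranked ice-cream maker, 256 mm wide and 95 mm high, turned to any of a range of headings. Origin on the worktop under the upright axis that crank and canister share; its x points to the pointer post.
- axis (a point): A point on the common upright axis of crank and canister, 180 mm above the worktop; fixed.
- canister (a joint): Angle of the canister against the tub (rad), growing counter-clockwise seen from above; no stops, counts on through full turns. At 0 (and 2 pi, 4 pi, ...) its tab points at the pointer post. It has much inertia, about 0.025 kg m2 (5 kg, turned in the tub; lid 224 mm wide, top 115 mm above the worktop); its bearing drags about 0.005 N m s/rad plus 0.002 N m dry.
- crank (a joint): Angle of the crank relative to the CANISTER (not to the tub), rad, growing counter-clockwise; no stops. At 0 the handle stands over the tab; the handle's heading in the tub's frame is this angle plus the canister's. A slip coupling joins the two, no gears, no spring: torque on the canister = C x this joint's speed, C about 0.03 N m s/rad, plus 0.002 N m dry.
- grip (a point): The point to grip: on the axis of the crank's upright wooden handle, 178 mm above the worktop, 60 mm from the common axis; moves with the crank. The handle is a cylinder 28 mm in diameter, 142 to 204 mm above the worktop, and spins freely on its own pin, so the hand need not turn. Under it is the crank's flat steel arm (top 140 mm up). Let go, the crank rides along with the canister.
- index (a point): The point on top of the tab that sticks out of the canister's lid over the tub's rim (30 mm wide, out to 145 mm radius), 130 mm from the axis, 115 mm above the worktop; turns with the canister. A dark stripe on the lid runs from the crank to the tab. The canister turns slower than the crank, lags it by about 0.7 s and coasts on when it stops.
- shoe: A loose weighted black nylon block, 30 x 40 x 10 mm, about 50 g, that lies on the canister's lid in a bottomless frame of the tub, 92 mm from the axis on the side away from the post, and rubs on the turning lid: a dry drag on the canister of 0.01 to 0.055 N m, about 0.03, a different one each day. Leave it in its frame. Origin at the centre of its underside.
- mark (a point): Fixed place 130 mm from the axis along the tub's x, 115 mm above the worktop: the index point is here when the tab points exactly at the pointer post, the square dark upright 30 mm wide and 135 mm high that stands on a short foot beside the tub, its near face 160 mm from the axis. The masses, drags and coupling given here are nominal and differ from day to day: watch the canister.
- pink_bowl: Bystander, not part of the job: an open pink bowl, 116 mm wide, 65 mm high. Origin at the centre of its underside.
- yellow_bowl: Bystander, not part of the job: an open yellow bowl, 116 mm wide, 65 mm high. Origin at the centre of its underside.
- mug: Bystander, not part of the job: a white mug, 80 mm wide, 90 mm high. Origin at the centre of its underside.
- jar: Bystander, not part of the job: a glass jar with a steel lid, 60 mm wide, 100 mm high. Origin at the centre of its underside.
- cutter: Bystander, not part of the job: a round steel pastry cutter, 76 mm wide, 40 mm high. Origin at the centre of its underside.
- spatula: Bystander, not part of the job: a spatula lying flat, 240 mm long. Origin at the centre of its underside (along x: handle to -x).

How it is judged:
On the way, in this order (a step that is already met when the one before it is completed fails the run):
1. the canister turns counter-clockwise at 1.2 to 1.8 rad/s for 5 s without a break (velocity of joint canister between 1.2 and 1.8 rad/s), for 5 s.
2. the canister rests with its tab at the pointer post (horizontal distance between index and mark below 0.02 m and velocity of joint canister between -0.06 and 0.06 rad/s), for 0.3 s.
At the end, for the whole second after the job is handed in: The canister is at rest (under 0.06 rad/s) with its index point within 20 mm of the mark, the crank is at rest too (under 0.1 rad/s) and let go (all of step 2 and velocity of joint crank between -0.1 and 0.1 rad/s); the robot touches nothing.
It fails at once if the canister races faster than 2.3 rad/s (velocity of joint canister above 2.3 rad/s).
It fails at once if the canister is turned backwards faster than 0.8 rad/s (velocity of joint canister below -0.8 rad/s).
It fails at once if the robot touches the canister or its lid (contact force between any of the arm, the fingers and canister_c0 above 1 N or contact force between any of the arm, the fingers and canister_c1 above 1 N or contact force between any of the arm, the fingers and canister_c2 above 1 N).
It fails at once if a bystander or the shoe is moved by more than 30 mm (distance of any of pink_bowl, yellow_bowl, mug, jar, cutter, spatula, shoe from where it was at the start of the episode above 0.03 m).
It also fails if it takes over 64 s, if anything falls off the work surface, if the arm or the gripper's body presses on something with over 40 N, if the wrist force passes 120 N, or if a joint passes its speed limit or range.

## Working session

There is one attempt and no reset: what is moved stays moved. The work goes in short steps, Python scripts to look and compute and a tool call to move; the robot and the scene stay as the last step left them, time stands still between calls to the robot, and variables do not carry over. Pictures are saved under pics/ and viewed, at most 10 in all, crops included, and the job is handed in when it is done.

Besides the shell and the picture viewer there is one more tool, called after "Emit:" as name([rows], argument=value, ...), one row to a line, values as JSON. servo_tool: Moves the arm, as the interface text tells. Its arguments: {"type":"object","properties":{"steps":{"type":"array","items":{"type":"object","properties":{"dx":{"type":"number"},"dy":{"type":"number"},"dz":{"type":"number"},"wx":{"type":"number"},"wy":{"type":"number"},"wz":{"type":"number"}}}},"jaw":{"type":"number"}},"required":["steps"]}

```bash
mkdir -p pics; cat > h.py <<'E'
import numpy as np, cv2
from bench import ctrl, vision, workorder
def K(c):
    f=c["frame"].shape[0]/2/np.tan(np.radians(c["vfov"])/2)
    return np.array([[f,0,c["cx"]],[0,f,c["cy"]],[0,0,1.]])
F=np.diag([1,-1,-1.])
def ray(c,uv):
    p=cv2.undistortPoints(np.array(uv,float).reshape(-1,1,2),K(c),np.array(c["D"],float)).reshape(-1,2)
    T=np.array(c["camera_from_world"]); R=T[:3,:3]
    d=np.c_[p,np.ones(len(p))]@F@R
    return -R.T@T[:3,3], d/np.linalg.norm(d,axis=1)[:,None]
def onz(c,uv,z):
    o,d=ray(c,uv); return o+d*((z-o[2])/d[:,2])[:,None]
def proj(c,P):
    T=np.array(c["camera_from_world"]); P=np.atleast_2d(P)
    q=(P@T[:3,:3].T+T[:3,3])@F
    return cv2.projectPoints(q,np.zeros(3),np.zeros(3),K(c),np.array(c["D"],float))[0].reshape(-1,2)
def meet(o1,d1,o2,d2):
    A=np.c_[d1,-d2]; s=np.linalg.lstsq(A,o2-o1,rcond=None)[0]
    p,q=o1+s[0]*d1,o2+s[1]*d2
    return (p+q)/2,np.linalg.norm(p-q)
def save(n,c): cv2.imwrite(f"pics/{n}.png",c["frame"][:,:,::-1])
E
python3 - <<'E'
from h import *
import pickle
for n in("scene","side"):
    c=vision.camera(n); save(n+"0",c); pickle.dump(c,open(n+"0.pkl","wb")); o,d=ray(c,[[280,210]]); print(n,c["vfov"],c["D"],o,d)
print(ctrl.get_obs())
E
```

```text
scene 49.433739980470094 [-0.11618539  0.          0.          0.          0.        ] [1.01636502 0.58531617 1.07701475] [[-0.38754167 -0.43587886 -0.81229371]]
side 47.41553471756575 [-0.05142227  0.          0.          0.          0.        ] [ 0.07300596 -0.39963456  0.82659807] [[ 0.51348197  0.44577342 -0.73322734]]
{'time_s': 0.1, 'q': array([-2.06303442e-01,  1.81502703e-01,  1.60790269e+00, -1.42445745e-05,
        1.35380351e+00, -2.06297053e-01]), 'dq': array([ 0.00122186, -0.00247413, -0.00333345, -0.00088699,  0.00156097,
       -0.00133425]), 'joint_efforts': array([-2.02498759e-04, -4.45872438e+01, -3.52238703e+01, -4.27332343e-04,
        4.16999465e-03,  3.20961749e-05]), 'eef_pos': array([5.74440959e-01, 1.27448080e-04, 1.92256650e-01]), 'eef_rot': array([-6.72557204e-04,  7.07107721e-01,  7.07105380e-01, -4.48080346e-04]), 'wrist_force': array([-1.01704922,  0.45815942, -0.1428875 ]), 'torque': array([-0.04243371, -0.04494936, -0.00495722]), 'grasp_force': 0.0, 'opening': 1.001089932118625}
```

View pics/scene0.png

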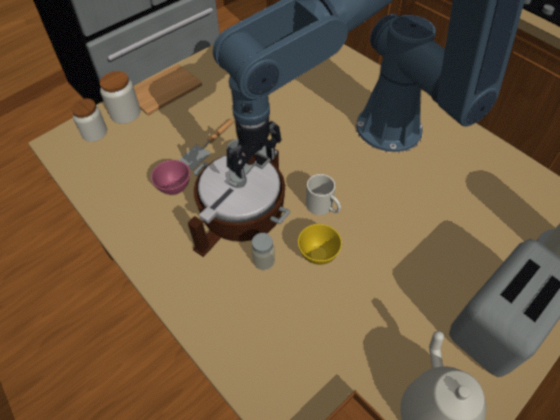

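View pics/side0.png

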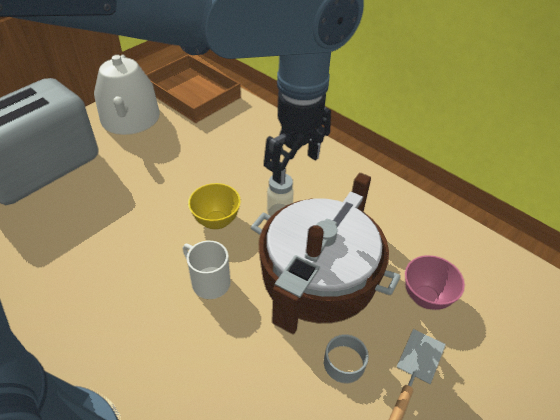

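```bash
python3 - <<'E'
import cv2
a=cv2.imread("pics/scene0.png")[140:260,180:300]; b=cv2.imread("pics/side0.png")[165:345,240:420]
a=cv2.resize(a,(400,400),interpolation=2); b=cv2.resize(b,(400,400),interpolation=2)
cv2.imwrite("pics/crop0.png",cv2.resize(cv2.hconcat([a,b]),None,fx=1,fy=1))
E
```

```text
(no output)
```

View pics/crop0.png

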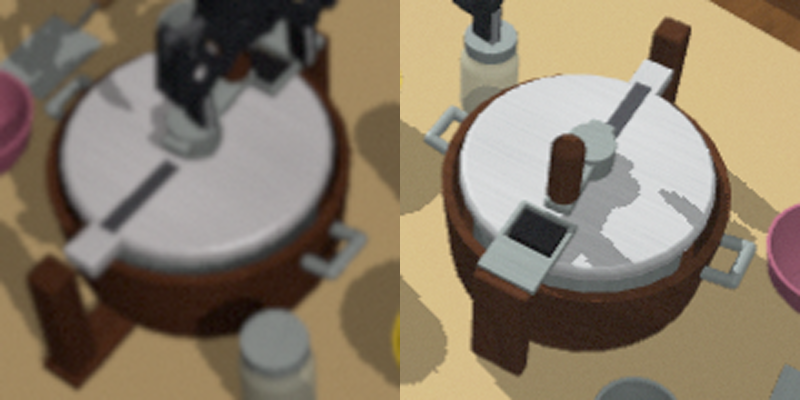

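```bash
python3 - <<'E'
from h import *
import pickle
from scipy.optimize import least_squares
C={n:pickle.load(open(n+"0.pkl","rb")) for n in("scene","side")}
S=lambda u,v:(180+u/3.3333,140+v/3.3333)
D=lambda u,v:(240+(u-400)/2.2222,165+v/2.2222)
for n,roi in(("scene",(190,145,290,225)),("side",(255,190,395,300))):
    c=C[n]; hsv=cv2.cvtColor(c["frame"],cv2.COLOR_RGB2HSV); x0,y0,x1,y1=roi
    m=np.zeros(hsv.shape[:2],np.uint8); 
    m[y0:y1,x0:x1]=((hsv[...,1]<60)&(hsv[...,2]>125))[y0:y1,x0:x1]*255
    k=max(cv2.findContours(m,cv2.RETR_EXTERNAL,cv2.CHAIN_APPROX_NONE)[0],key=cv2.contourArea)
    hull=cv2.convexHull(k).reshape(-1,2)
    P=onz(c,k.reshape(-1,2),0.115)[:,:2]
    r=least_squares(lambda p:np.hypot(*(P-p[:2]).T)-p[2],[*np.median(P,0),.112],loss="soft_l1",f_scale=.001)
    res=r.fun; print(n,"axis",r.x,np.mean(abs(res)<.002),len(P))
    ax=r.x[:2]; C[n+"ax"]=ax
def two(name,s,d):
    o1,d1=ray(C["scene"],[S(*s)]);o2,d2=ray(C["side"],[D(*d)]); p,e=meet(o1,d1[0],o2,d2[0]); print(name,p.round(4),"gap",round(e,4)); return p
two("handletop",(237,68),(567,142))
two("posttop",(47,268),(672,26))
two("tab outer end",(83,252),(658,70)); 
two("hub",(188,125),(596,132))
for q,pt,z in(("stripe out",(108,226),.115),("stripe in",(172,168),.115)): print("scene",q,onz(C["scene"],[S(*pt)],z))
for q,pt,z in(("stripe out",(645,88),.115),("stripe in",(615,134),.115),("handle top",(567,142),.204),("shoe",(540,230),.12),("handle side bottom",(563,200),.142)): print("side",q,onz(C["side"],[D(*pt)],z))
E
```

```text
scene axis [ 0.58757652 -0.06512331  0.10267464] 0.22058823529411764 272
side axis [ 0.57076477 -0.0726347   0.11640804] 0.2290836653386454 502
handletop [ 0.536  -0.0759  0.1736] gap 0.0111
posttop [ 0.748  -0.0407  0.1375] gap 0.001
tab outer end [ 0.7122 -0.0527  0.112 ] gap 0.0032
hub [ 0.586  -0.0744  0.144 ] gap 0.0037
scene stripe out [[ 0.68267414 -0.05601063  0.115     ]]
scene stripe in [[ 0.60937302 -0.06701673  0.115     ]]
side stripe out [[ 0.68343005 -0.06045302  0.115     ]]
side stripe in [[ 0.61934218 -0.07542004  0.115     ]]
side handle top [[ 0.51862448 -0.09434696  0.204     ]]
side shoe [[ 0.49073836 -0.09801866  0.12      ]]
side handle side bottom [[ 0.5132287  -0.10131551  0.142     ]]
```

```bash
cat >> h.py <<'E'
from scipy.optimize import least_squares
from scipy.ndimage import map_coordinates
def circle(c,z,R,guess,band=.009,lim=(0,360)):
    g=cv2.cvtColor(c["frame"],cv2.COLOR_RGB2GRAY).astype(float); p0=np.array(guess,float)
    for it in range(3):
        rr=np.arange(R-band,R+band,.0005); th=np.radians(np.arange(*lim,2)); P=[]
        for t in th:
            q=np.c_[p0[0]+rr*np.cos(t),p0[1]+rr*np.sin(t),np.full(len(rr),z)]
            uv=proj(c,q)
            if (uv<3).any() or (uv[:,0]>556).any() or (uv[:,1]>416).any(): continue
            d=-np.gradient(cv2.GaussianBlur(map_coordinates(g,[uv[:,1],uv[:,0]],order=1)[None],(0,0),2)[0])
            i=d.argmax()
            if d[i]>2.5 and 0<i<len(rr)-1: P.append(q[i,:2])
        P=np.array(P)
        r=least_squares(lambda p:np.hypot(*(P-p).T)-R,p0,loss="soft_l1",f_scale=.001); p0=r.x
    e=np.hypot(*(P-p0).T)-R
    return p0,len(P),np.median(abs(e)),np.degrees(np.arctan2(*(P-p0).T[::-1])).round()
E
python3 - <<'E'
from h import *
import pickle
for n in("scene","side"):
    c=pickle.load(open(n+"0.pkl","rb"))
    for R in(.110,.112,.114):
        a=circle(c,.115,R,(.579,-.0785)); print(n,R,a[0].round(4),a[1],a[2].round(5))
c=vision.camera("wrist"); save("wrist0",c); pickle.dump(c,open("wrist0.pkl","wb"))
print(ray(c,[[280,210]]))
for P in((.579,-.0785,.115),(.52,-.093,.204),(.49,-.098,.12),(.705,-.05,.115)): print(proj(c,P))
E
```

```text
scene 0.11 [ 0.5809 -0.0721] 139 0.00148
scene 0.112 [ 0.5807 -0.0717] 140 0.00118
scene 0.114 [ 0.5792 -0.0716] 142 0.00219
side 0.11 [ 0.5736 -0.0796] 149 0.00051
side 0.112 [ 0.5726 -0.0806] 151 0.00146
side 0.114 [ 0.5714 -0.0815] 151 0.00282
(array([0.5753372 , 0.08503239, 0.37323287]), array([[ 0.00706109, -0.3327379 , -0.94299291]]))
[[281.70520395 285.63061103]]
[[195.77523396 374.96380528]]
[[184.49571401 306.38167147]]
[[424.16117003 256.78863043]]
```

View pics/wrist0.png

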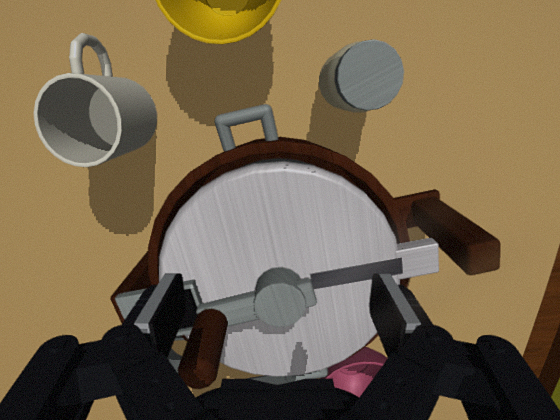

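```bash
python3 - <<'E'
from h import *
import pickle
c=pickle.load(open("wrist0.pkl","rb"))
for R in(.110,.112,.114):
    for lim in((0,360),(30,170)):
        a=circle(c,.115,R,(.579,-.0785),lim=lim); print(R,lim,a[0].round(4),a[1],a[2].round(5))
f=lambda n,uv,z:print(n,onz(c,[uv],z).round(4))
f("hubtop?",(280,289),.145);f("hubtop?",(280,289),.155);f("tab end",(437,256),.115);f("stripe out",(402,266),.115);f("stripe in",(313,279),.115)
f("post top c",(485,256),.135); f("handle top c",(202,368),.204); f("handle bot",(210,318),.142)
s=pickle.load(open("side0.pkl","rb")); 
D=lambda u,v:(240+(u-400)/2.2222,165+v/2.2222)
for nm,w,d in(("hub",(280,289),(596,132)),("handletop",(202,368),(567,142)),("tab end",(437,256),(658,70)),("post",(485,256),(672,26))):
    o1,d1=ray(c,[w]);o2,d2=ray(s,[D(*d)]);p,e=meet(o1,d1[0],o2,d2[0]);print(nm,p.round(4),e.round(4))
E
```

```text
0.11 (0, 360) [ 0.5767 -0.0761] 146 0.00054
0.11 (30, 170) [ 0.5771 -0.0762] 70 0.00051
0.112 (0, 360) [ 0.577  -0.0779] 144 0.00239
0.112 (30, 170) [ 0.5776 -0.0786] 70 0.00101
0.114 (0, 360) [ 0.5758 -0.0802] 147 0.00263
0.114 (30, 170) [ 0.5781 -0.0809] 70 0.001
hubtop? [[ 0.5772 -0.0626  0.145 ]]
hubtop? [[ 0.5771 -0.0562  0.155 ]]
tab end [[ 0.7167 -0.0494  0.115 ]]
stripe out [[ 0.6861 -0.059   0.115 ]]
stripe in [[ 0.607  -0.0716  0.115 ]]
post top c [[ 0.7474 -0.0395  0.135 ]]
handle top c [[ 0.5248 -0.0866  0.204 ]]
handle bot [[ 0.518  -0.0936  0.142 ]]
hub [ 0.5829 -0.0711  0.1401] 0.0144
handletop [ 0.5229 -0.0918  0.1986] 0.0008
tab end [ 0.7186 -0.0519  0.1084] 0.003
post [ 0.748  -0.0397  0.1357] 0.0019
```

Emit:
servo_tool([
  {"dz": 0.4},
  {"dx": -0.14,"dy": -0.23,"dz": 0.5},
  {"dx": -0.28,"dy": -0.47,"dz": 0.5},
  {"dx": -0.42,"dy": -0.7,"dz": 0.5},
  {"dx": -0.55,"dy": -0.93,"dz": 0.5},
], jaw=1)

```text
$.steps[0]: bad value
```

Emit:
servo_tool([
  {"dz": -0.2},
  {"dz": -0.4},
  {"dz": -0.6},
  {"dz": -0.82},
  {"dz": -0.83},
])

```text
$.steps[0]: bad value
```

```bash
python3 - <<'E'
from h import *
import pickle
for n in("side","wrist","scene"):
    c=vision.camera(n); save(n+"1",c); pickle.dump(c,open(n+"1.pkl","wb"))
a=cv2.imread("pics/side1.png")[120:360,200:440]; b=cv2.imread("pics/wrist1.png")
cv2.imwrite("pics/m1.png",cv2.hconcat([cv2.resize(a,(360,360)),cv2.resize(b,(440,360))]))
print(ctrl.get_obs()["eef_pos"],ctrl.get_obs()["wrist_force"])
for R in(.110,.112):
    a=circle(c,.115,R,(.577,-.076)); print(R,a[0].round(4),a[1],a[2].round(5))
E
```

```text
[5.74789142e-01 4.77606911e-05 1.92793107e-01] [ 0.94264218 -0.29904164 -0.04751165]
0.11 [ 0.5806 -0.0722] 139 0.00129
0.112 [ 0.5805 -0.0718] 140 0.00132
```

View pics/m1.png

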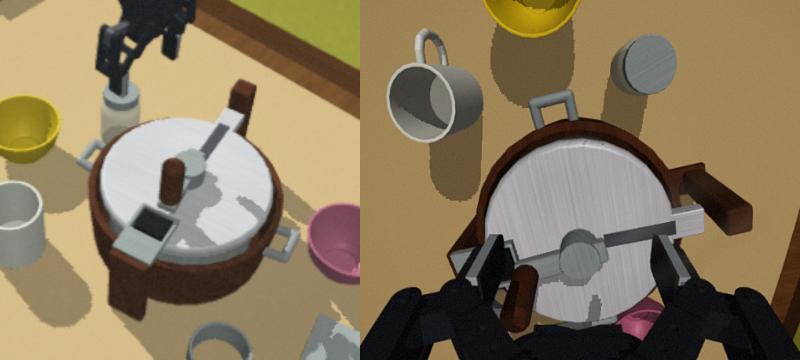

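Moves were refused (every row needs all six numbers); the picture just shows the unchanged scene, with the handle at about (172,180) in the side half. Repeating with full rows.

Emit:
servo_tool([
  {"dx": 0,"dy": 0,"dz": 0.4,"wx": 0,"wy": 0,"wz": 0},
  {"dx": -0.14,"dy": -0.23,"dz": 0.5,"wx": 0,"wy": 0,"wz": 0},
  {"dx": -0.28,"dy": -0.47,"dz": 0.5,"wx": 0,"wy": 0,"wz": 0},
  {"dx": -0.42,"dy": -0.7,"dz": 0.5,"wx": 0,"wy": 0,"wz": 0},
  {"dx": -0.55,"dy": -0.93,"dz": 0.5,"wx": 0,"wy": 0,"wz": 0},
], jaw=1)

```text
time_s: 0.72
eef_pos: [0.5194, -0.0937, 0.2435]
eef_rot: [0.0, 0.707, 0.707, 0.0]
wrist_force: [-1.1, 0.1, -0.4]
opening: 1.0
grasp_force: 0.0
```

```bash
python3 - <<'E'
from h import *
import pickle
for n in("side","wrist","scene"):
    c=vision.camera(n); save(n+"1",c); pickle.dump(c,open(n+"1.pkl","wb"))
a=cv2.imread("pics/side1.png")[120:360,200:440]; b=cv2.imread("pics/wrist1.png")
cv2.imwrite("pics/m1.png",cv2.hconcat([cv2.resize(a,(360,360)),cv2.resize(b,(440,360))]))
print(ctrl.get_obs()["eef_pos"],ctrl.get_obs()["wrist_force"])
c=pickle.load(open("wrist1.pkl","rb"))
for R in(.110,.112):
    a=circle(c,.115,R,(.577,-.076)); print(R,a[0].round(4),a[1],a[2].round(5))
print(proj(c,[.5195,-.093,.204]))
E
```

```text
[ 0.5194956  -0.09420694  0.24321028] [0.02004273 0.40373206 0.12567603]
0.11 [ 0.5757 -0.0781] 167 0.00098
0.112 [ 0.5751 -0.0785] 167 0.00272
[[279.00773401 213.55789597]]
```

View pics/m1.png

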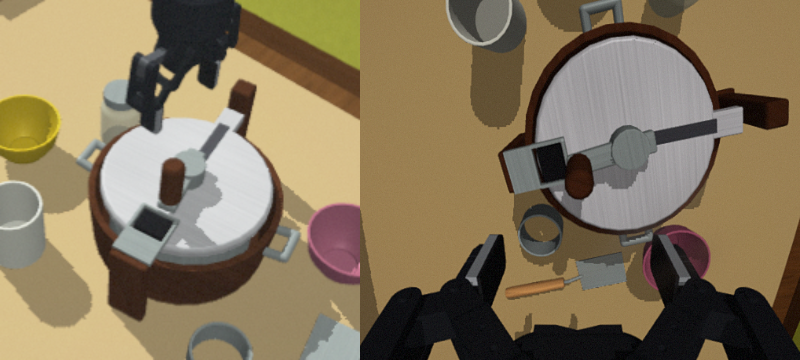

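The wrist view shows the handle top at full-frame (281,208), predicted (279,214): the hand is over it. Going down and gripping.

Emit:
servo_tool([
  {"dx": 0,"dy": 0,"dz": -0.25,"wx": 0,"wy": 0,"wz": 0},
  {"dx": 0,"dy": 0,"dz": -0.5,"wx": 0,"wy": 0,"wz": 0},
  {"dx": 0,"dy": 0,"dz": -0.75,"wx": 0,"wy": 0,"wz": 0},
  {"dx": 0,"dy": 0,"dz": -0.83,"wx": 0,"wy": 0,"wz": 0},
  {"dx": 0,"dy": 0,"dz": -0.83,"wx": 0,"wy": 0,"wz": 0},
], jaw=1)

```text
time_s: 1.28
eef_pos: [0.5186, -0.0915, 0.1576]
eef_rot: [-0.002, 0.707, 0.707, -0.001]
wrist_force: [-0.3, 0.6, 0.6]
opening: 1.004
grasp_force: 0.0
```

Emit:
servo_tool([
  {"dx": 0,"dy": 0,"dz": 0,"wx": 0,"wy": 0,"wz": 0},
  {"dx": 0,"dy": 0,"dz": 0,"wx": 0,"wy": 0,"wz": 0},
  {"dx": 0,"dy": 0,"dz": 0,"wx": 0,"wy": 0,"wz": 0},
  {"dx": 0,"dy": 0,"dz": 0,"wx": 0,"wy": 0,"wz": 0},
  {"dx": 0,"dy": 0,"dz": 0,"wx": 0,"wy": 0,"wz": 0},
], jaw=0)

```text
time_s: 1.7
eef_pos: [0.5204, -0.0932, 0.1611]
eef_rot: [0.001, 0.707, 0.707, 0.0]
wrist_force: [-7.8, -0.7, 4.6]
opening: 0.3
grasp_force: 4.9
```

```bash
cat >> h.py <<'E'
A=np.array([.5765,-.077]); HEAD=np.arctan2(.036,.1705)
def tabprof(c,ax=A):
    g=c["frame"].astype(float); th=np.radians(np.arange(0,360,1.)); o=np.zeros(360)
    for r in(.124,.129,.134,.139):
        P=np.c_[ax[0]+r*np.cos(th),ax[1]+r*np.sin(th),np.full(360,.115)]; uv=proj(c,P)
        ok=(uv[:,0]>1)&(uv[:,0]<558)&(uv[:,1]>1)&(uv[:,1]<418)
        ch=[map_coordinates(g[...,k],[uv[:,1],uv[:,0]],order=1) for k in range(3)]
        o+=ok*(np.min(ch,0)>115)*(np.max(ch,0)-np.min(ch,0)<45)/4
    return o
E
python3 - <<'E'
from h import *
import pickle
for n in("side","wrist","scene"):
    c=vision.camera(n); pickle.dump(c,open(n+"2.pkl","wb")); save(n+"2",c)
    for k in("1","2"):
        o=tabprof(pickle.load(open(n+k+".pkl","rb"))); print(n,k,[(i,round(v,2)) for i,v in enumerate(o) if v>.4])
s=ctrl.get_obs(); print(s["eef_pos"],s["wrist_force"],s["opening"],s["grasp_force"],np.degrees(HEAD))
E
```

```text
side 1 [(4, np.float64(0.75)), (5, np.float64(1.0)), (6, np.float64(1.0)), (7, np.float64(1.0)), (8, np.float64(1.0)), (9, np.float64(1.0)), (10, np.float64(1.0)), (11, np.float64(1.0)), (12, np.float64(1.0)), (13, np.float64(1.0)), (14, np.float64(1.0)), (15, np.float64(1.0)), (16, np.float64(1.0)), (17, np.float64(1.0)), (71, np.float64(0.75)), (72, np.float64(1.0)), (73, np.float64(1.0)), (74, np.float64(1.0)), (75, np.float64(1.0)), (76, np.float64(1.0)), (77, np.float64(1.0)), (78, np.float64(1.0)), (79, np.float64(1.0)), (80, np.float64(1.0)), (81, np.float64(1.0)), (82, np.float64(1.0)), (83, np.float64(1.0)), (84, np.float64(1.0)), (85, np.float64(1.0)), (86, np.float64(1.0)), (87, np.float64(1.0)), (88, np.float64(0.75)), (89, np.float64(0.75)), (90, np.float64(0.75)), (91, np.float64(0.5)), (92, np.float64(0.5)), (93, np.float64(0.5)), (94, np.float64(0.5)), (95, np.float64(0.5)), (104, np.float64(0.5)), (105, np.float64(0.75)), (106, np.float64(0.75)), (107, np.float64(0.75)), (108, np.float64(0.75)), (109, np.float64(0.5)), (110, np.float64(0.5)), (111, np.float64(0.5)), 
[... 5821 characters left out ...]
p.float64(1.0)), (18, np.float64(1.0)), (19, np.float64(0.75)), (185, np.float64(0.5)), (186, np.float64(1.0)), (187, np.float64(1.0)), (188, np.float64(1.0)), (189, np.float64(1.0)), (190, np.float64(1.0)), (191, np.float64(1.0)), (192, np.float64(1.0)), (193, np.float64(1.0)), (194, np.float64(1.0)), (195, np.float64(1.0)), (196, np.float64(1.0)), (197, np.float64(1.0)), (198, np.float64(1.0)), (199, np.float64(1.0)), (200, np.float64(1.0)), (201, np.float64(1.0)), (202, np.float64(1.0)), (203, np.float64(1.0)), (204, np.float64(1.0)), (205, np.float64(0.75))]
[ 0.5198956  -0.09375059  0.16137136] [-4.22832785 -0.29575661  5.48258363] 0.2280704117058015 53.34700907813385 11.922525793634158
```

```bash
cat > m.py <<'E'
import sys,json
from h import *
R=.06; K=1.17; ROW=1/12
def load(): return json.load(open("st.json"))
def plan(st,calls):                      # rows of degrees -> printed servo rows
    for rows in calls:
        o=[]; c0=np.array(st["cmd"])
        for d in rows:
            st["phi"]+=np.radians(d); sh=np.round((A+R*np.array([np.cos(st["phi"]),np.sin(st["phi"])])-c0)*10,2)
            o.append('{"dx":%g,"dy":%g,"dz":0,"wx":0,"wy":0,"wz":0}'%tuple(sh))
        st["cmd"]=list(c0+sh/10); st["pend"].append(list(rows)); print("["+",".join(o)+"]")
def sim(p,log,th0,tmeas,w=False):
    d,tau=p; dt=1/240; t=log[0][0]; th=th0; v=0.; T=[];TH=[];W=[]
    L=np.array(log); tt=np.arange(t,max(tmeas)+dt,dt); u=np.gradient(np.interp(tt-.03,L[:,0],L[:,1]),dt)
    for k in range(len(tt)):
        f=u[k]-K*v
        a=(f-np.sign(v)*d)/tau if abs(v)>1e-3 else (np.sign(f)*max(abs(f)-d,0))/tau
        v2=v+a*dt; v=0. if v*v2<0 else v2; th+=v*dt; TH.append(th);W.append(v)
    r=np.interp(tmeas,tt,TH)
    return (r,np.interp(tmeas,tt,W)) if w else r
def runs(o):
    b=np.r_[o,o]>.6; i=0; out=[]
    while i<360+40:
        if b[i]:
            j=i
            while j<719 and b[j]: j+=1
            if 10<=j-i<=17 and i<360: out.append((i+j-1)/2%360)
            i=j
        i+=1
    return out
def fit(st):
    M=np.array(st["meas"]) if st["meas"] else np.zeros((0,2)); p0=np.array([1.0,.83])
    if len(M)==0: return p0
    g=lambda p:np.r_[(sim(p,st["log"],st["th0"],M[:,0])-M[:,1])/.02,(p-p0)/[.6,.2]]
    return least_squares(g,p0,diff_step=.02,bounds=([.1,.4],[2.5,1.5])).x
def measure(st,n,cams=None):
    s=ctrl.get_obs(); t=s["time_s"]
    if n:
        t0=t-n*5*ROW; ph=st["log"][-1][1]; st["log"].append([t0,ph])
        for rows in st["pend"][:n]:
            for d in rows: t0+=ROW; ph+=np.radians(d); st["log"].append([t0,ph])
        st["pend"]=st["pend"][n:]
    pr,w=sim(fit(st),st["log"],st["th0"],[t],True); h=np.degrees(pr[0])%360; got=None
    for n_ in cams or (["wrist","side"] if h<200 or h>340 else ["side","wrist"]):
        tc=ctrl.get_obs()["time_s"]; rr=runs(tabprof(vision.camera(n_)))
        rr=[r for r in rr if abs((r-h+180)%360-180)<35 and not 181<=r<=207]
        if rr:
            r=min(rr,key=lambda r:abs((r-h+180)%360-180)); got=pr[0]+np.radians((r-h+180)%360-180)
            st["meas"].append([tc,got]); break
    p=fit(st); pr2,w2=sim(p,st["log"],st["th0"],[tc],True)
    e=s["eef_pos"]; eh=np.arctan2(e[1]-A[1],e[0]-A[0])
    print(f"t {t:.2f} {n_ if got else '-'} tab {np.degrees(got) if got else -1:.1f} pred {np.degrees(pr[0]):.1f} fit th {np.degrees(pr2[0]):.1f} w {w2[0]:.2f} d {p[0]:.2f} tau {p[1]:.2f} | crank lag {np.degrees((st['log'][-1][1]-eh+np.pi)%(2*np.pi)-np.pi):.1f} r {np.hypot(*(e[:2]-A)):.4f} F {s['wrist_force'].round(1)} op {s['opening']:.2f}")
    if len(st["meas"])>1:
        m=st["meas"]; print("  raw mean w",[round((b[1]-a[1])/(b[0]-a[0]),2) for a,b in zip(m[-4:],m[-3:])])
if __name__=="__main__":
    if sys.argv[1]=="init":
        t=ctrl.get_obs()["time_s"]; phi=np.radians(195.8); st=dict(phi=phi,cmd=[.52,-.093],pend=[],log=[[t,phi]],meas=[],th0=np.radians(11.3))
    else:
        st=load(); measure(st,int(sys.argv[1]))
    if len(sys.argv)>2: plan(st,json.loads(sys.argv[2]))
    json.dump(st,open("st.json","w"))
E
python3 m.py init "[[4,8,11,11.5,11.5],[11.5,11.5,11.5,11.5,11.5],[11.5,11.5,11.5,11.5,11.5]]"
```

```text
[{"dx":0,"dy":-0.04,"dz":0,"wx":0,"wy":0,"wz":0},{"dx":0.03,"dy":-0.12,"dz":0,"wx":0,"wy":0,"wz":0},{"dx":0.1,"dy":-0.22,"dz":0,"wx":0,"wy":0,"wz":0},{"dx":0.18,"dy":-0.3,"dz":0,"wx":0,"wy":0,"wz":0},{"dx":0.28,"dy":-0.37,"dz":0,"wx":0,"wy":0,"wz":0}]
[{"dx":0.11,"dy":-0.04,"dz":0,"wx":0,"wy":0,"wz":0},{"dx":0.23,"dy":-0.07,"dz":0,"wx":0,"wy":0,"wz":0},{"dx":0.35,"dy":-0.07,"dz":0,"wx":0,"wy":0,"wz":0},{"dx":0.47,"dy":-0.04,"dz":0,"wx":0,"wy":0,"wz":0},{"dx":0.58,"dy":0.01,"dz":0,"wx":0,"wy":0,"wz":0}]
[{"dx":0.1,"dy":0.07,"dz":0,"wx":0,"wy":0,"wz":0},{"dx":0.18,"dy":0.15,"dz":0,"wx":0,"wy":0,"wz":0},{"dx":0.24,"dy":0.26,"dz":0,"wx":0,"wy":0,"wz":0},{"dx":0.29,"dy":0.37,"dz":0,"wx":0,"wy":0,"wz":0},{"dx":0.3,"dy":0.49,"dz":0,"wx":0,"wy":0,"wz":0}]
```

Emit:
servo_tool([
  {"dx": 0,"dy": -0.04,"dz": 0,"wx": 0,"wy": 0,"wz": 0},
  {"dx": 0.03,"dy": -0.12,"dz": 0,"wx": 0,"wy": 0,"wz": 0},
  {"dx": 0.1,"dy": -0.22,"dz": 0,"wx": 0,"wy": 0,"wz": 0},
  {"dx": 0.18,"dy": -0.3,"dz": 0,"wx": 0,"wy": 0,"wz": 0},
  {"dx": 0.28,"dy": -0.37,"dz": 0,"wx": 0,"wy": 0,"wz": 0},
])

```text
time_s: 2.27
eef_pos: [0.5504, -0.1286, 0.1614]
eef_rot: [0.0, 0.707, 0.707, 0.003]
wrist_force: [6.3, 14.5, 6.2]
opening: 0.224
grasp_force: 54.2
```

Emit:
servo_tool([
  {"dx": 0.11,"dy": -0.04,"dz": 0,"wx": 0,"wy": 0,"wz": 0},
  {"dx": 0.23,"dy": -0.07,"dz": 0,"wx": 0,"wy": 0,"wz": 0},
  {"dx": 0.35,"dy": -0.07,"dz": 0,"wx": 0,"wy": 0,"wz": 0},
  {"dx": 0.47,"dy": -0.04,"dz": 0,"wx": 0,"wy": 0,"wz": 0},
  {"dx": 0.58,"dy": 0.01,"dz": 0,"wx": 0,"wy": 0,"wz": 0},
])

```text
time_s: 2.68
eef_pos: [0.6062, -0.1265, 0.1612]
eef_rot: [-0.002, 0.707, 0.707, 0.001]
wrist_force: [-6.9, 11.3, 13.8]
opening: 0.229
grasp_force: 56.5
```

```bash
python3 m.py 2
```

```text
t 2.68 wrist tab 27.5 pred 27.9 fit th 27.5 w 0.72 d 1.02 tau 0.83 | crank lag -1.7 r 0.0577 F [-6.9 11.3 13.8] op 0.23
```

Emit:
servo_tool([
  {"dx": 0.1,"dy": 0.07,"dz": 0,"wx": 0,"wy": 0,"wz": 0},
  {"dx": 0.18,"dy": 0.15,"dz": 0,"wx": 0,"wy": 0,"wz": 0},
  {"dx": 0.24,"dy": 0.26,"dz": 0,"wx": 0,"wy": 0,"wz": 0},
  {"dx": 0.29,"dy": 0.37,"dz": 0,"wx": 0,"wy": 0,"wz": 0},
  {"dx": 0.3,"dy": 0.49,"dz": 0,"wx": 0,"wy": 0,"wz": 0},
])

```text
time_s: 3.15
eef_pos: [0.6361, -0.0803, 0.1614]
eef_rot: [0.0, 0.707, 0.707, -0.001]
wrist_force: [-3.2, -1.4, 8.2]
opening: 0.23
grasp_force: 54.4
```

```bash
python3 m.py 1 "[[11.5,11.5,11.5,11.5,11.5],[11.5,11.5,11.5,11.5,11.5]]"
```

```text
t 3.15 wrist tab 37.0 pred 47.5 fit th 38.1 w 0.58 d 1.59 tau 0.40 | crank lag 0.0 r 0.0597 F [-3.2 -1.4  8.2] op 0.23Traceback (most recent call last):
  File "m.py", line 59, in <module>
    st=load(); measure(st,int(sys.argv[1]))
               ~~~~~~~^^^^^^^^^^^^^^^^^^^^^
  File "m.py", line 54, in measure
    m=st["meas"]; print("  raw mean w",[round((b[1]-a[1])/(b[0]-a[0]),2) for a,b in zip(m[-4:],m[-3:])])
                                              ~~~~~~~~~~~^^~~~~~~~~~~
ZeroDivisionError: float division by zero
```

```bash
sed -i 's/^A=.*/A=np.array([.5765,-.0746]); HEAD=np.radians(12)/' h.py
sed -i 's/zip(m\[-4:\],m\[-3:\])/zip(m[-4:-1],m[-3:] if len(m)>3 else m[1:])/' m.py
python3 - <<'E'
from m import *
st=load(); t0=3.15-5*ROW; ph=st["log"][-1][1]; st["log"].append([t0,ph])
for d in st["pend"][0]: t0+=ROW; ph+=np.radians(d); st["log"].append([t0,ph])
st["pend"]=[]; st["phi"]=ph
for n in("side","wrist"):
    t=ctrl.get_obs()["time_s"]; c=vision.camera(n); save(n+"3",c); o=tabprof(c); b=np.flatnonzero(np.diff((np.r_[o[-1],o]>.6).astype(int)))
    print(t,n,b)
st["meas"].append([3.15,np.radians(37)])
json.dump(st,open("st.json","w")); print(st["cmd"],np.degrees(ph)%360, st["log"][-1], st["meas"])
E
```

```text
3.2 side [ 31  44  69  93  94  95 106 109 113 114 121 126 182 204]
3.25 wrist [ 31  44 189 191]
[0.6360000000000001, -0.08] 356.8 [3.150000000000001, np.float64(6.227334771115768)] [[2.6833, 0.47996554429844035], [3.15, np.float64(0.6457718232379019)]]
```

```bash
python3 - <<'E'
from m import *
st=load(); plan(st,[[8,14,16,16,16],[16]*5,[16]*5]); json.dump(st,open("st.json","w"))
E
```

```text
[{"dx":0,"dy":0.1,"dz":0,"wx":0,"wy":0,"wz":0},{"dx":-0.03,"dy":0.25,"dz":0,"wx":0,"wy":0,"wz":0},{"dx":-0.1,"dy":0.4,"dz":0,"wx":0,"wy":0,"wz":0},{"dx":-0.22,"dy":0.52,"dz":0,"wx":0,"wy":0,"wz":0},{"dx":-0.36,"dy":0.61,"dz":0,"wx":0,"wy":0,"wz":0}]
[{"dx":-0.16,"dy":0.04,"dz":0,"wx":0,"wy":0,"wz":0},{"dx":-0.33,"dy":0.04,"dz":0,"wx":0,"wy":0,"wz":0},{"dx":-0.49,"dy":-0.01,"dz":0,"wx":0,"wy":0,"wz":0},{"dx":-0.63,"dy":-0.1,"dz":0,"wx":0,"wy":0,"wz":0},{"dx":-0.74,"dy":-0.23,"dz":0,"wx":0,"wy":0,"wz":0}]
[{"dx":-0.07,"dy":-0.15,"dz":0,"wx":0,"wy":0,"wz":0},{"dx":-0.09,"dy":-0.31,"dz":0,"wx":0,"wy":0,"wz":0},{"dx":-0.08,"dy":-0.48,"dz":0,"wx":0,"wy":0,"wz":0},{"dx":-0.01,"dy":-0.63,"dz":0,"wx":0,"wy":0,"wz":0},{"dx":0.09,"dy":-0.76,"dz":0,"wx":0,"wy":0,"wz":0}]
```

Emit:
servo_tool([
  {"dx": 0,"dy": 0.1,"dz": 0,"wx": 0,"wy": 0,"wz": 0},
  {"dx": -0.03,"dy": 0.25,"dz": 0,"wx": 0,"wy": 0,"wz": 0},
  {"dx": -0.1,"dy": 0.4,"dz": 0,"wx": 0,"wy": 0,"wz": 0},
  {"dx": -0.22,"dy": 0.52,"dz": 0,"wx": 0,"wy": 0,"wz": 0},
  {"dx": -0.36,"dy": 0.61,"dz": 0,"wx": 0,"wy": 0,"wz": 0},
])

```text
time_s: 3.72
eef_pos: [0.6014, -0.0192, 0.1614]
eef_rot: [0.002, 0.707, 0.707, 0.001]
wrist_force: [-1.3, -4.2, 5.9]
opening: 0.229
grasp_force: 53.9
```

```bash
python3 m.py 1
```

```text
t 3.72 wrist tab 44.0 pred 49.3 fit th 46.1 w 0.80 d 1.64 tau 0.42 | crank lag 1.0 r 0.0607 F [-1.3 -4.2  5.9] op 0.23
  raw mean w [0.36, np.float64(0.22)]
```

Emit:
servo_tool([
  {"dx": -0.16,"dy": 0.04,"dz": 0,"wx": 0,"wy": 0,"wz": 0},
  {"dx": -0.33,"dy": 0.04,"dz": 0,"wx": 0,"wy": 0,"wz": 0},
  {"dx": -0.49,"dy": -0.01,"dz": 0,"wx": 0,"wy": 0,"wz": 0},
  {"dx": -0.63,"dy": -0.1,"dz": 0,"wx": 0,"wy": 0,"wz": 0},
  {"dx": -0.74,"dy": -0.23,"dz": 0,"wx": 0,"wy": 0,"wz": 0},
])

```text
time_s: 4.18
eef_pos: [0.5258, -0.0415, 0.1614]
eef_rot: [0.0, 0.707, 0.708, 0.001]
wrist_force: [0.9, 0.6, 6.9]
opening: 0.224
grasp_force: 54.6
```

```bash
python3 m.py 1
```

```text
t 4.18 wrist tab 66.0 pred 69.8 fit th 67.2 w 1.10 d 1.60 tau 0.52 | crank lag -0.0 r 0.0605 F [0.9 0.6 6.9] op 0.22
  raw mean w [0.36, 0.22, np.float64(0.82)]
```

Emit:
servo_tool([
  {"dx": -0.07,"dy": -0.15,"dz": 0,"wx": 0,"wy": 0,"wz": 0},
  {"dx": -0.09,"dy": -0.31,"dz": 0,"wx": 0,"wy": 0,"wz": 0},
  {"dx": -0.08,"dy": -0.48,"dz": 0,"wx": 0,"wy": 0,"wz": 0},
  {"dx": -0.01,"dy": -0.63,"dz": 0,"wx": 0,"wy": 0,"wz": 0},
  {"dx": 0.09,"dy": -0.76,"dz": 0,"wx": 0,"wy": 0,"wz": 0},
])

```text
time_s: 4.65
eef_pos: [0.5364, -0.1194, 0.1614]
eef_rot: [0.001, 0.707, 0.707, 0.001]
wrist_force: [6.2, 8.5, 5.1]
opening: 0.225
grasp_force: 54.2
```

```bash
python3 m.py 1 "[[16,16,16,16,16],[16,16,16,16,16],[16,16,16,16,16]]"
```

```text
t 4.65 - tab -1.0 pred 95.7 fit th 99.1 w 1.12 d 1.60 tau 0.52 | crank lag -1.4 r 0.0601 F [6.2 8.5 5.1] op 0.23
  raw mean w [0.36, 0.22, 0.82]
[{"dx":0.14,"dy":-0.1,"dz":0,"wx":0,"wy":0,"wz":0},{"dx":0.3,"dy":-0.15,"dz":0,"wx":0,"wy":0,"wz":0},{"dx":0.47,"dy":-0.16,"dz":0,"wx":0,"wy":0,"wz":0},{"dx":0.63,"dy":-0.13,"dz":0,"wx":0,"wy":0,"wz":0},{"dx":0.77,"dy":-0.05,"dz":0,"wx":0,"wy":0,"wz":0}]
[{"dx":0.12,"dy":0.12,"dz":0,"wx":0,"wy":0,"wz":0},{"dx":0.2,"dy":0.27,"dz":0,"wx":0,"wy":0,"wz":0},{"dx":0.24,"dy":0.43,"dz":0,"wx":0,"wy":0,"wz":0},{"dx":0.23,"dy":0.6,"dz":0,"wx":0,"wy":0,"wz":0},{"dx":0.18,"dy":0.75,"dz":0,"wx":0,"wy":0,"wz":0}]
[{"dx":-0.09,"dy":0.14,"dz":0,"wx":0,"wy":0,"wz":0},{"dx":-0.22,"dy":0.25,"dz":0,"wx":0,"wy":0,"wz":0},{"dx":-0.38,"dy":0.31,"dz":0,"wx":0,"wy":0,"wz":0},{"dx":-0.54,"dy":0.33,"dz":0,"wx":0,"wy":0,"wz":0},{"dx":-0.71,"dy":0.31,"dz":0,"wx":0,"wy":0,"wz":0}]
```

```bash
sed -i 's/def tabprof(c,ax=A)/def tabprof(c,ax=A,thr=115)/; s/np.min(ch,0)>115/np.min(ch,0)>thr/' h.py
sed -i 's/rr=runs(tabprof(vision.camera(n_)))/cc=vision.camera(n_); save(f"t{tc:.2f}{n_}",cc); rr=[r for q in (115,130,145,160,175,190) for r in runs(tabprof(cc,thr=q))]/' m.py
sed -i 's/print("  raw mean w"/print("  meas",[(round(a[0],2),round(np.degrees(a[1]),1)) for a in m[-3:]],"raw w"/' m.py; python3 -c "import m"
python3 - <<'E'
from h import *
c=dict(vision.__dict__) if 0 else None
import pickle
c=pickle.load(open("wrist1.pkl","rb")); g=c["frame"]
for a,r,z in((11,.13,.115),(102,.13,.115),(102,.14,.08),(60,.09,.115)):
    t=np.radians(a); u=proj(c,[A[0]+r*np.cos(t),A[1]+r*np.sin(t),z])[0].astype(int); print(a,r,g[u[1],u[0]])
E
```

```text
11 0.13 [153 152 151]
102 0.13 [128 105  65]
102 0.14 [54 57 56]
60 0.09 [165 162 163]
```

Emit:
servo_tool([
  {"dx": 0.14,"dy": -0.1,"dz": 0,"wx": 0,"wy": 0,"wz": 0},
  {"dx": 0.3,"dy": -0.15,"dz": 0,"wx": 0,"wy": 0,"wz": 0},
  {"dx": 0.47,"dy": -0.16,"dz": 0,"wx": 0,"wy": 0,"wz": 0},
  {"dx": 0.63,"dy": -0.13,"dz": 0,"wx": 0,"wy": 0,"wz": 0},
  {"dx": 0.77,"dy": -0.05,"dz": 0,"wx": 0,"wy": 0,"wz": 0},
])

```text
time_s: 5.17
eef_pos: [0.6128, -0.1222, 0.1613]
eef_rot: [-0.001, 0.707, 0.707, 0.001]
wrist_force: [-8.7, 9.7, 13.8]
opening: 0.224
grasp_force: 57.2
```

```bash
python3 m.py 1
```

```text
t 5.17 side tab 140.0 pred 125.0 fit th 135.1 w 1.10 d 1.56 tau 0.49 | crank lag -0.6 r 0.0598 F [-8.7  9.7 13.8] op 0.22
  meas [(3.72, np.float64(44.0)), (4.18, np.float64(66.0)), (5.22, np.float64(140.0))] raw w [0.22, 0.82, np.float64(1.25)]
```

Emit:
servo_tool([
  {"dx": 0.12,"dy": 0.12,"dz": 0,"wx": 0,"wy": 0,"wz": 0},
  {"dx": 0.2,"dy": 0.27,"dz": 0,"wx": 0,"wy": 0,"wz": 0},
  {"dx": 0.24,"dy": 0.43,"dz": 0,"wx": 0,"wy": 0,"wz": 0},
  {"dx": 0.23,"dy": 0.6,"dz": 0,"wx": 0,"wy": 0,"wz": 0},
  {"dx": 0.18,"dy": 0.75,"dz": 0,"wx": 0,"wy": 0,"wz": 0},
])

```text
time_s: 5.68
eef_pos: [0.6311, -0.0488, 0.1614]
eef_rot: [0.001, 0.707, 0.707, -0.0]
wrist_force: [-4.3, -3.4, 8.8]
opening: 0.225
grasp_force: 55.4
```

```bash
python3 m.py 1
```

```text
t 5.68 wrist tab 166.5 pred 160.9 fit th 164.0 w 1.21 d 1.51 tau 0.60 | crank lag 1.5 r 0.0604 F [-4.3 -3.4  8.8] op 0.23
  meas [(4.18, np.float64(66.0)), (5.22, np.float64(140.0)), (5.68, np.float64(166.5))] raw w [0.82, 1.25, np.float64(0.99)]
```

Emit:
servo_tool([
  {"dx": -0.09,"dy": 0.14,"dz": 0,"wx": 0,"wy": 0,"wz": 0},
  {"dx": -0.22,"dy": 0.25,"dz": 0,"wx": 0,"wy": 0,"wz": 0},
  {"dx": -0.38,"dy": 0.31,"dz": 0,"wx": 0,"wy": 0,"wz": 0},
  {"dx": -0.54,"dy": 0.33,"dz": 0,"wx": 0,"wy": 0,"wz": 0},
  {"dx": -0.71,"dy": 0.31,"dz": 0,"wx": 0,"wy": 0,"wz": 0},
])

```text
time_s: 6.15
eef_pos: [0.5602, -0.0161, 0.1614]
eef_rot: [0.001, 0.707, 0.708, 0.001]
wrist_force: [1.9, -1.0, 7.4]
opening: 0.224
grasp_force: 55.0
```

```bash
python3 m.py 1 "[[17,17,17,17,17],[17,17,17,17,17],[17,17,17,17,17],[17,17,17,17,17]]"
```

```text
t 6.15 - tab -1.0 pred 195.2 fit th 198.9 w 1.21 d 1.51 tau 0.60 | crank lag 1.2 r 0.0608 F [ 1.9 -1.   7.4] op 0.22
  meas [(4.18, np.float64(66.0)), (5.22, np.float64(140.0)), (5.68, np.float64(166.5))] raw w [0.82, 1.25, 0.99]
[{"dx":-0.16,"dy":-0.08,"dz":0,"wx":0,"wy":0,"wz":0},{"dx":-0.29,"dy":-0.2,"dz":0,"wx":0,"wy":0,"wz":0},{"dx":-0.38,"dy":-0.35,"dz":0,"wx":0,"wy":0,"wz":0},{"dx":-0.42,"dy":-0.52,"dz":0,"wx":0,"wy":0,"wz":0},{"dx":-0.41,"dy":-0.7,"dz":0,"wx":0,"wy":0,"wz":0}]
[{"dx":0.06,"dy":-0.17,"dz":0,"wx":0,"wy":0,"wz":0},{"dx":0.17,"dy":-0.31,"dz":0,"wx":0,"wy":0,"wz":0},{"dx":0.31,"dy":-0.41,"dz":0,"wx":0,"wy":0,"wz":0},{"dx":0.48,"dy":-0.47,"dz":0,"wx":0,"wy":0,"wz":0},{"dx":0.66,"dy":-0.47,"dz":0,"wx":0,"wy":0,"wz":0}]
[{"dx":0.17,"dy":0.05,"dz":0,"wx":0,"wy":0,"wz":0},{"dx":0.32,"dy":0.14,"dz":0,"wx":0,"wy":0,"wz":0},{"dx":0.43,"dy":0.27,"dz":0,"wx":0,"wy":0,"wz":0},{"dx":0.5,"dy":0.44,"dz":0,"wx":0,"wy":0,"wz":0},{"dx":0.52,"dy":0.61,"dz":0,"wx":0,"wy":0,"wz":0}]
[{"dx":-0.03,"dy":0.18,"dz":0,"wx":0,"wy":0,"wz":0},{"dx":-0.11,"dy":0.33,"dz":0,"wx":0,"wy":0,"wz":0},{"dx":-0.23,"dy":0.46,"dz":0,"wx":0,"wy":0,"wz":0},{"dx":-0.39,"dy":0.55,"dz":0,"wx":0,"wy":0,"wz":0},{"dx":-0.56,"dy":0.58,"dz":0,"wx":0,"wy":0,"wz":0}]
```

Emit:
servo_tool([
  {"dx": -0.16,"dy": -0.08,"dz": 0,"wx": 0,"wy": 0,"wz": 0},
  {"dx": -0.29,"dy": -0.2,"dz": 0,"wx": 0,"wy": 0,"wz": 0},
  {"dx": -0.38,"dy": -0.35,"dz": 0,"wx": 0,"wy": 0,"wz": 0},
  {"dx": -0.42,"dy": -0.52,"dz": 0,"wx": 0,"wy": 0,"wz": 0},
  {"dx": -0.41,"dy": -0.7,"dz": 0,"wx": 0,"wy": 0,"wz": 0},
])

```text
time_s: 6.67
eef_pos: [0.5178, -0.0879, 0.1614]
eef_rot: [0.0, 0.707, 0.707, -0.0]
wrist_force: [3.6, 1.6, 5.2]
opening: 0.229
grasp_force: 54.3
```

```bash
python3 m.py 1
```

```text
t 6.67 side tab 223.5 pred 228.5 fit th 225.1 w 1.34 d 1.55 tau 0.49 | crank lag -0.9 r 0.0602 F [3.6 1.6 5.2] op 0.23
  meas [(5.22, np.float64(140.0)), (5.68, np.float64(166.5)), (6.67, np.float64(223.5))] raw w [1.25, 0.99, np.float64(1.01)]
```

Emit:
servo_tool([
  {"dx": 0.06,"dy": -0.17,"dz": 0,"wx": 0,"wy": 0,"wz": 0},
  {"dx": 0.17,"dy": -0.31,"dz": 0,"wx": 0,"wy": 0,"wz": 0},
  {"dx": 0.31,"dy": -0.41,"dz": 0,"wx": 0,"wy": 0,"wz": 0},
  {"dx": 0.48,"dy": -0.47,"dz": 0,"wx": 0,"wy": 0,"wz": 0},
  {"dx": 0.66,"dy": -0.47,"dz": 0,"wx": 0,"wy": 0,"wz": 0},
])

```text
time_s: 7.13
eef_pos: [0.5856, -0.1337, 0.1613]
eef_rot: [-0.0, 0.708, 0.707, 0.002]
wrist_force: [-2.7, 12.2, 12.4]
opening: 0.226
grasp_force: 56.8
```

Emit:
servo_tool([
  {"dx": 0.17,"dy": 0.05,"dz": 0,"wx": 0,"wy": 0,"wz": 0},
  {"dx": 0.32,"dy": 0.14,"dz": 0,"wx": 0,"wy": 0,"wz": 0},
  {"dx": 0.43,"dy": 0.27,"dz": 0,"wx": 0,"wy": 0,"wz": 0},
  {"dx": 0.5,"dy": 0.44,"dz": 0,"wx": 0,"wy": 0,"wz": 0},
  {"dx": 0.52,"dy": 0.61,"dz": 0,"wx": 0,"wy": 0,"wz": 0},
])

```text
time_s: 7.55
eef_pos: [0.6368, -0.0732, 0.1614]
eef_rot: [0.0, 0.707, 0.707, -0.001]
wrist_force: [-9.7, -1.1, 11.5]
opening: 0.225
grasp_force: 56.5
```

```bash
python3 m.py 2
```

```text
t 7.55 side tab 290.5 pred 296.4 fit th 294.0 w 1.61 d 1.57 tau 0.47 | crank lag 0.5 r 0.0603 F [-9.7 -1.1 11.5] op 0.23
  meas [(5.68, np.float64(166.5)), (6.67, np.float64(223.5)), (7.55, np.float64(290.5))] raw w [0.99, 1.01, np.float64(1.32)]
```

```bash
python3 - <<'E'
s=open("m.py").read()
s=s.replace("d,tau=p;","d,tau,K=p;").replace("p0=np.array([1.0,.83])","p0=np.array([1.5,.83,1.17])").replace("[.6,.2]","[.6,.2,.15]").replace("([.1,.4],[2.5,1.5])","([.1,.4,1],[2.5,1.5,1.5])").replace("tau {p[1]:.2f}","tau {p[1]:.2f} K {p[2]:.2f}")
s=s.replace("tabprof(cc,thr=q)","tabprof(cc,CEN[n_],thr=q)").replace("R=.06;","CEN=dict(side=(.5736,-.0796),wrist=(.5762,-.0770)); R=.06;")
open("m.py","w").write(s)
E
python3 - <<'E'
from m import *
st=load()
for m in st["meas"]:
    if abs(m[0]-5.22)<.02 or m[0]>6.6: m[1]-=(.003*np.sin(m[1])-.005*np.cos(m[1]))/.13
M=np.array(st["meas"]); p=fit(st); r,w=sim(p,st["log"],st["th0"],M[:,0],True)
print(p); print(np.c_[M[:,0],np.degrees(M[:,1]),np.degrees(r),w].round(2))
plan(st,[[17]*5]); json.dump(st,open("st.json","w"))
E
```

```text
[1.60154476 0.46801405 1.13049741]
[[  2.68  27.5   24.12   0.56]
 [  3.15  37.    36.88   0.57]
 [  3.72  44.    47.32   0.78]
 [  4.18  66.    71.02   1.17]
 [  5.22 137.46 134.8    1.11]
 [  5.68 166.5  160.63   1.21]
 [  6.67 222.81 223.27   1.34]
 [  7.55 292.51 295.07   1.64]]
[{"dx":-0.18,"dy":-0.01,"dz":0,"wx":0,"wy":0,"wz":0},{"dx":-0.34,"dy":-0.08,"dz":0,"wx":0,"wy":0,"wz":0},{"dx":-0.48,"dy":-0.19,"dz":0,"wx":0,"wy":0,"wz":0},{"dx":-0.58,"dy":-0.34,"dz":0,"wx":0,"wy":0,"wz":0},{"dx":-0.63,"dy":-0.51,"dz":0,"wx":0,"wy":0,"wz":0}]
```

Emit:
servo_tool([
  {"dx": -0.03,"dy": 0.18,"dz": 0,"wx": 0,"wy": 0,"wz": 0},
  {"dx": -0.11,"dy": 0.33,"dz": 0,"wx": 0,"wy": 0,"wz": 0},
  {"dx": -0.23,"dy": 0.46,"dz": 0,"wx": 0,"wy": 0,"wz": 0},
  {"dx": -0.39,"dy": 0.55,"dz": 0,"wx": 0,"wy": 0,"wz": 0},
  {"dx": -0.56,"dy": 0.58,"dz": 0,"wx": 0,"wy": 0,"wz": 0},
])

```text
time_s: 8.02
eef_pos: [0.5814, -0.0141, 0.1614]
eef_rot: [0.001, 0.707, 0.707, 0.001]
wrist_force: [1.0, 0.5, 7.1]
opening: 0.223
grasp_force: 55.2
```

Emit:
servo_tool([
  {"dx": -0.18,"dy": -0.01,"dz": 0,"wx": 0,"wy": 0,"wz": 0},
  {"dx": -0.34,"dy": -0.08,"dz": 0,"wx": 0,"wy": 0,"wz": 0},
  {"dx": -0.48,"dy": -0.19,"dz": 0,"wx": 0,"wy": 0,"wz": 0},
  {"dx": -0.58,"dy": -0.34,"dz": 0,"wx": 0,"wy": 0,"wz": 0},
  {"dx": -0.63,"dy": -0.51,"dz": 0,"wx": 0,"wy": 0,"wz": 0},
])

```text
time_s: 8.43
eef_pos: [0.5168, -0.0661, 0.1614]
eef_rot: [0.0, 0.707, 0.707, 0.0]
wrist_force: [1.7, 1.8, 6.5]
opening: 0.223
grasp_force: 54.8
```

```bash
python3 m.py 2 "[[17,17,17,17,17],[17,17,17,17,17]]"
```

```text
t 8.43 wrist tab 352.0 pred 372.9 fit th 359.3 w 1.53 d 1.42 tau 0.61 K 1.34 | crank lag -0.1 r 0.0603 F [1.7 1.8 6.5] op 0.22
  meas [(6.67, np.float64(222.8)), (7.55, np.float64(292.5)), (8.43, np.float64(352.0))] raw w [1.0, 1.38, np.float64(1.18)]
[{"dx":0,"dy":-0.18,"dz":0,"wx":0,"wy":0,"wz":0},{"dx":0.05,"dy":-0.35,"dz":0,"wx":0,"wy":0,"wz":0},{"dx":0.15,"dy":-0.49,"dz":0,"wx":0,"wy":0,"wz":0},{"dx":0.29,"dy":-0.6,"dz":0,"wx":0,"wy":0,"wz":0},{"dx":0.46,"dy":-0.67,"dz":0,"wx":0,"wy":0,"wz":0}]
[{"dx":0.17,"dy":-0.01,"dz":0,"wx":0,"wy":0,"wz":0},{"dx":0.35,"dy":0.02,"dz":0,"wx":0,"wy":0,"wz":0},{"dx":0.5,"dy":0.11,"dz":0,"wx":0,"wy":0,"wz":0},{"dx":0.63,"dy":0.24,"dz":0,"wx":0,"wy":0,"wz":0},{"dx":0.7,"dy":0.4,"dz":0,"wx":0,"wy":0,"wz":0}]
```

```bash
ls pics|grep '^t'|tr '\n' ' '; python3 - <<'E'
from h import *
o=[cv2.resize(cv2.imread(f"pics/{n}.png")[:,90:],(400,300)) for n in("t5.22side","t5.68wrist","t7.55side","t8.43wrist")]
cv2.imwrite("pics/m2.png",cv2.vconcat([cv2.hconcat(o[:2]),cv2.hconcat(o[2:])]))
E
```

```text
t5.17wrist.png t5.22side.png t5.68wrist.png t6.15wrist.png t6.20side.png t6.67side.png t7.55side.png t8.43wrist.png
```

View pics/m2.png

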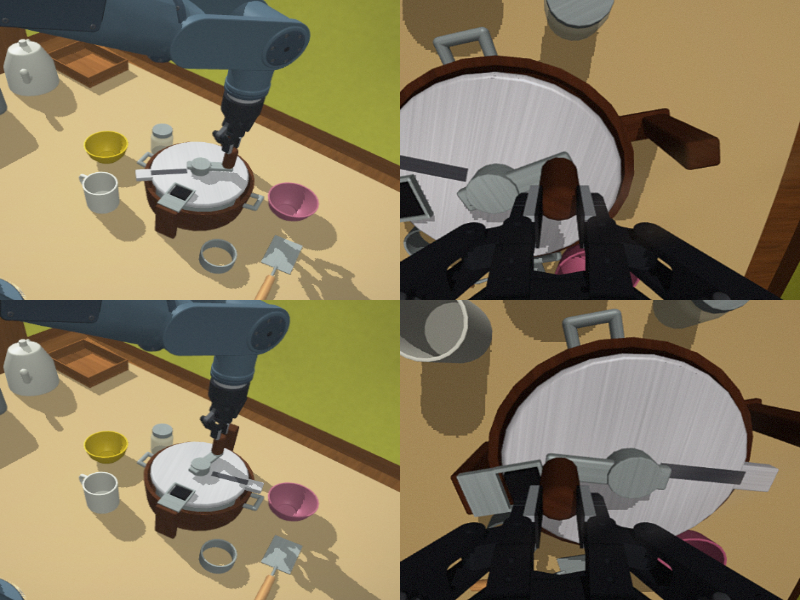

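```bash
python3 - <<'E'
from m import *
import pickle
c=pickle.load(open("side2.pkl","rb")); ax=np.array(CEN["side"])
for uv in((218,467),(244,478),(256,484),(250,507)):
    P=onz(c,[(uv[0]*1.175+90,(uv[1]-300)*1.4)],.115)[0,:2]-ax; print("7.55",np.degrees(np.arctan2(P[1],P[0]))%360,np.hypot(*P))
for n in("5.22","6.67","7.55"):
    c["frame"]=cv2.imread(f"pics/t{n}side.png")[:,:,::-1]
    print(n,[(q,runs(tabprof(c,ax,thr=q))) for q in(115,130,145,160)])
E
```

```text
7.55 331.25561632134503 0.047010798530688215
7.55 300.314621826604 0.10165804824201305
7.55 294.20483857349734 0.12989471741896585
7.55 264.078811856239 0.15052115838240052
5.22 [(115, []), (130, [77.5, 137.5]), (145, [138.0]), (160, [137.5])]
6.67 [(115, [222.5]), (130, [77.5, 222.5]), (145, [222.5]), (160, [222.5])]
7.55 [(115, [78.0, 292.5]), (130, [77.5, 293.0]), (145, [292.5]), (160, [])]
```

Emit:
servo_tool([
  {"dx": 0,"dy": -0.18,"dz": 0,"wx": 0,"wy": 0,"wz": 0},
  {"dx": 0.05,"dy": -0.35,"dz": 0,"wx": 0,"wy": 0,"wz": 0},
  {"dx": 0.15,"dy": -0.49,"dz": 0,"wx": 0,"wy": 0,"wz": 0},
  {"dx": 0.29,"dy": -0.6,"dz": 0,"wx": 0,"wy": 0,"wz": 0},
  {"dx": 0.46,"dy": -0.67,"dz": 0,"wx": 0,"wy": 0,"wz": 0},
])

```text
time_s: 8.9
eef_pos: [0.5647, -0.1334, 0.1614]
eef_rot: [0.0, 0.708, 0.707, 0.002]
wrist_force: [2.5, 12.2, 10.3]
opening: 0.225
grasp_force: 56.1
```

Emit:
servo_tool([
  {"dx": 0.17,"dy": -0.01,"dz": 0,"wx": 0,"wy": 0,"wz": 0},
  {"dx": 0.35,"dy": 0.02,"dz": 0,"wx": 0,"wy": 0,"wz": 0},
  {"dx": 0.5,"dy": 0.11,"dz": 0,"wx": 0,"wy": 0,"wz": 0},
  {"dx": 0.63,"dy": 0.24,"dz": 0,"wx": 0,"wy": 0,"wz": 0},
  {"dx": 0.7,"dy": 0.4,"dz": 0,"wx": 0,"wy": 0,"wz": 0},
])

```text
time_s: 9.32
eef_pos: [0.6337, -0.0928, 0.1613]
eef_rot: [-0.001, 0.707, 0.707, -0.0]
wrist_force: [-8.2, 2.0, 12.7]
opening: 0.228
grasp_force: 56.8
```

```bash
python3 m.py 2 "[[18,18,18,18,18],[18,18,18,18,18]]"
```

```text
t 9.32 wrist tab 422.5 pred 432.3 fit th 426.6 w 1.49 d 1.32 tau 0.69 K 1.44 | crank lag -0.6 r 0.0600 F [-8.2  2.  12.7] op 0.23
  meas [(7.55, np.float64(292.5)), (8.43, np.float64(352.0)), (9.32, np.float64(422.5))] raw w [1.38, 1.18, np.float64(1.39)]
[{"dx":0.03,"dy":0.18,"dz":0,"wx":0,"wy":0,"wz":0},{"dx":0.01,"dy":0.37,"dz":0,"wx":0,"wy":0,"wz":0},{"dx":-0.08,"dy":0.53,"dz":0,"wx":0,"wy":0,"wz":0},{"dx":-0.21,"dy":0.67,"dz":0,"wx":0,"wy":0,"wz":0},{"dx":-0.38,"dy":0.75,"dz":0,"wx":0,"wy":0,"wz":0}]
[{"dx":-0.18,"dy":0.03,"dz":0,"wx":0,"wy":0,"wz":0},{"dx":-0.37,"dy":0.01,"dz":0,"wx":0,"wy":0,"wz":0},{"dx":-0.54,"dy":-0.08,"dz":0,"wx":0,"wy":0,"wz":0},{"dx":-0.67,"dy":-0.21,"dz":0,"wx":0,"wy":0,"wz":0},{"dx":-0.75,"dy":-0.38,"dz":0,"wx":0,"wy":0,"wz":0}]
```

Emit:
servo_tool([
  {"dx": 0.03,"dy": 0.18,"dz": 0,"wx": 0,"wy": 0,"wz": 0},
  {"dx": 0.01,"dy": 0.37,"dz": 0,"wx": 0,"wy": 0,"wz": 0},
  {"dx": -0.08,"dy": 0.53,"dz": 0,"wx": 0,"wy": 0,"wz": 0},
  {"dx": -0.21,"dy": 0.67,"dz": 0,"wx": 0,"wy": 0,"wz": 0},
  {"dx": -0.38,"dy": 0.75,"dz": 0,"wx": 0,"wy": 0,"wz": 0},
])

```text
time_s: 9.78
eef_pos: [0.5967, -0.0174, 0.1614]
eef_rot: [0.001, 0.707, 0.707, 0.001]
wrist_force: [1.0, 0.1, 7.7]
opening: 0.231
grasp_force: 55.2
```

Emit:
servo_tool([
  {"dx": -0.18,"dy": 0.03,"dz": 0,"wx": 0,"wy": 0,"wz": 0},
  {"dx": -0.37,"dy": 0.01,"dz": 0,"wx": 0,"wy": 0,"wz": 0},
  {"dx": -0.54,"dy": -0.08,"dz": 0,"wx": 0,"wy": 0,"wz": 0},
  {"dx": -0.67,"dy": -0.21,"dz": 0,"wx": 0,"wy": 0,"wz": 0},
  {"dx": -0.75,"dy": -0.38,"dz": 0,"wx": 0,"wy": 0,"wz": 0},
])

```text
time_s: 10.2
eef_pos: [0.5193, -0.0553, 0.1613]
eef_rot: [-0.0, 0.707, 0.708, 0.0]
wrist_force: [-1.0, 1.1, 8.9]
opening: 0.221
grasp_force: 55.8
```

```bash
python3 m.py 2 "[[18,18,18,18,18],[18,18,18,18,18]]"
```

```text
t 10.20 wrist tab 492.5 pred 501.4 fit th 497.0 w 1.58 d 1.28 tau 0.71 K 1.50 | crank lag 0.4 r 0.0604 F [-1.   1.1  8.9] op 0.22
  meas [(8.43, np.float64(352.0)), (9.32, np.float64(422.5)), (10.2, np.float64(492.5))] raw w [1.18, 1.39, np.float64(1.38)]
[{"dx":-0.03,"dy":-0.18,"dz":0,"wx":0,"wy":0,"wz":0},{"dx":-0.01,"dy":-0.37,"dz":0,"wx":0,"wy":0,"wz":0},{"dx":0.08,"dy":-0.54,"dz":0,"wx":0,"wy":0,"wz":0},{"dx":0.21,"dy":-0.67,"dz":0,"wx":0,"wy":0,"wz":0},{"dx":0.38,"dy":-0.76,"dz":0,"wx":0,"wy":0,"wz":0}]
[{"dx":0.18,"dy":-0.03,"dz":0,"wx":0,"wy":0,"wz":0},{"dx":0.37,"dy":0,"dz":0,"wx":0,"wy":0,"wz":0},{"dx":0.54,"dy":0.09,"dz":0,"wx":0,"wy":0,"wz":0},{"dx":0.67,"dy":0.22,"dz":0,"wx":0,"wy":0,"wz":0},{"dx":0.75,"dy":0.39,"dz":0,"wx":0,"wy":0,"wz":0}]
```

Emit:
servo_tool([
  {"dx": -0.03,"dy": -0.18,"dz": 0,"wx": 0,"wy": 0,"wz": 0},
  {"dx": -0.01,"dy": -0.37,"dz": 0,"wx": 0,"wy": 0,"wz": 0},
  {"dx": 0.08,"dy": -0.54,"dz": 0,"wx": 0,"wy": 0,"wz": 0},
  {"dx": 0.21,"dy": -0.67,"dz": 0,"wx": 0,"wy": 0,"wz": 0},
  {"dx": 0.38,"dy": -0.76,"dz": 0,"wx": 0,"wy": 0,"wz": 0},
])

```text
time_s: 10.67
eef_pos: [0.5598, -0.1323, 0.1614]
eef_rot: [0.0, 0.708, 0.707, 0.002]
wrist_force: [3.1, 14.3, 9.2]
opening: 0.226
grasp_force: 56.0
```

Emit:
servo_tool([
  {"dx": 0.18,"dy": -0.03,"dz": 0,"wx": 0,"wy": 0,"wz": 0},
  {"dx": 0.37,"dy": 0,"dz": 0,"wx": 0,"wy": 0,"wz": 0},
  {"dx": 0.54,"dy": 0.09,"dz": 0,"wx": 0,"wy": 0,"wz": 0},
  {"dx": 0.67,"dy": 0.22,"dz": 0,"wx": 0,"wy": 0,"wz": 0},
  {"dx": 0.75,"dy": 0.39,"dz": 0,"wx": 0,"wy": 0,"wz": 0},
])

```text
time_s: 11.08
eef_pos: [0.6337, -0.0929, 0.1613]
eef_rot: [-0.001, 0.707, 0.707, -0.0]
wrist_force: [-9.5, 2.2, 12.7]
opening: 0.223
grasp_force: 57.1
```

```bash
sed -i 's/\[2.5,1.5,1.5\]/[2.5,2,2.5]/; s/\[.6,.2,.15\]/[.8,.4,.4]/' m.py; python3 m.py 2 "[[18.5,18.5,18.5,18.5,18.5],[18.5,18.5,18.5,18.5,18.5]]"; python3 - <<'E'
from m import *
st=load();M=np.array(st["meas"]); p=fit(st); r,w=sim(p,st["log"],st["th0"],M[:,0],True)
print(p.round(2)); print(np.c_[M[:,0],np.degrees(M[:,1]),np.degrees(r),w].round(2)[-7:])
E
```

```text
t 11.08 side tab 579.5 pred 571.3 fit th 575.9 w 1.61 d 1.26 tau 0.77 K 1.50 | crank lag -0.5 r 0.0601 F [-9.5  2.2 12.7] op 0.22
  meas [(9.32, np.float64(422.5)), (10.2, np.float64(492.5)), (11.08, np.float64(579.5))] raw w [1.39, 1.38, np.float64(1.72)]
[{"dx":0.03,"dy":0.19,"dz":0,"wx":0,"wy":0,"wz":0},{"dx":0,"dy":0.38,"dz":0,"wx":0,"wy":0,"wz":0},{"dx":-0.09,"dy":0.55,"dz":0,"wx":0,"wy":0,"wz":0},{"dx":-0.23,"dy":0.68,"dz":0,"wx":0,"wy":0,"wz":0},{"dx":-0.4,"dy":0.76,"dz":0,"wx":0,"wy":0,"wz":0}]
[{"dx":-0.19,"dy":0.02,"dz":0,"wx":0,"wy":0,"wz":0},{"dx":-0.38,"dy":-0.02,"dz":0,"wx":0,"wy":0,"wz":0},{"dx":-0.55,"dy":-0.12,"dz":0,"wx":0,"wy":0,"wz":0},{"dx":-0.68,"dy":-0.26,"dz":0,"wx":0,"wy":0,"wz":0},{"dx":-0.75,"dy":-0.44,"dz":0,"wx":0,"wy":0,"wz":0}]
[1.26 0.77 1.5 ]
[[  5.68 166.5  160.68   1.11]
 [  6.67 222.81 220.29   1.21]
 [  7.55 292.51 284.6    1.43]
 [  8.43 352.   354.29   1.47]
 [  9.32 422.5  424.94   1.48]
 [ 10.2  492.5  498.98   1.59]
 [ 11.08 579.5  575.9    1.61]]
```

```bash
python3 - <<'E'
from m import *
st=load(); st["cmd"]=list(np.array(st["cmd"])-np.array([-.115,.032])); st["phi"]-=np.radians(185); st["pend"]=[]
print(st["cmd"],A+R*np.array([np.cos(st["phi"]),np.sin(st["phi"])]))
plan(st,[[17.5]*5]*4); json.dump(st,open("st.json","w"))
E
```

```text
[np.float64(0.6330000000000001), np.float64(-0.093)] [ 0.63349832 -0.0933401 ]
[{"dx":0.03,"dy":0.18,"dz":0,"wx":0,"wy":0,"wz":0},{"dx":0.01,"dy":0.36,"dz":0,"wx":0,"wy":0,"wz":0},{"dx":-0.07,"dy":0.52,"dz":0,"wx":0,"wy":0,"wz":0},{"dx":-0.19,"dy":0.66,"dz":0,"wx":0,"wy":0,"wz":0},{"dx":-0.35,"dy":0.75,"dz":0,"wx":0,"wy":0,"wz":0}]
[{"dx":-0.18,"dy":0.03,"dz":0,"wx":0,"wy":0,"wz":0},{"dx":-0.36,"dy":0.02,"dz":0,"wx":0,"wy":0,"wz":0},{"dx":-0.53,"dy":-0.06,"dz":0,"wx":0,"wy":0,"wz":0},{"dx":-0.67,"dy":-0.17,"dz":0,"wx":0,"wy":0,"wz":0},{"dx":-0.77,"dy":-0.33,"dz":0,"wx":0,"wy":0,"wz":0}]
[{"dx":-0.04,"dy":-0.18,"dz":0,"wx":0,"wy":0,"wz":0},{"dx":-0.03,"dy":-0.36,"dz":0,"wx":0,"wy":0,"wz":0},{"dx":0.03,"dy":-0.53,"dz":0,"wx":0,"wy":0,"wz":0},{"dx":0.14,"dy":-0.67,"dz":0,"wx":0,"wy":0,"wz":0},{"dx":0.29,"dy":-0.78,"dz":0,"wx":0,"wy":0,"wz":0}]
[{"dx":0.18,"dy":-0.05,"dz":0,"wx":0,"wy":0,"wz":0},{"dx":0.36,"dy":-0.05,"dz":0,"wx":0,"wy":0,"wz":0},{"dx":0.54,"dy":0.01,"dz":0,"wx":0,"wy":0,"wz":0},{"dx":0.68,"dy":0.11,"dz":0,"wx":0,"wy":0,"wz":0},{"dx":0.79,"dy":0.26,"dz":0,"wx":0,"wy":0,"wz":0}]
```

Emit:
servo_tool([
  {"dx": 0.03,"dy": 0.18,"dz": 0,"wx": 0,"wy": 0,"wz": 0},
  {"dx": 0.01,"dy": 0.36,"dz": 0,"wx": 0,"wy": 0,"wz": 0},
  {"dx": -0.07,"dy": 0.52,"dz": 0,"wx": 0,"wy": 0,"wz": 0},
  {"dx": -0.19,"dy": 0.66,"dz": 0,"wx": 0,"wy": 0,"wz": 0},
  {"dx": -0.35,"dy": 0.75,"dz": 0,"wx": 0,"wy": 0,"wz": 0},
])

```text
time_s: 11.55
eef_pos: [0.5994, -0.0183, 0.1614]
eef_rot: [0.002, 0.707, 0.707, 0.0]
wrist_force: [-1.0, -5.7, 7.9]
opening: 0.226
grasp_force: 55.3
```

Emit:
servo_tool([
  {"dx": -0.18,"dy": 0.03,"dz": 0,"wx": 0,"wy": 0,"wz": 0},
  {"dx": -0.36,"dy": 0.02,"dz": 0,"wx": 0,"wy": 0,"wz": 0},
  {"dx": -0.53,"dy": -0.06,"dz": 0,"wx": 0,"wy": 0,"wz": 0},
  {"dx": -0.67,"dy": -0.17,"dz": 0,"wx": 0,"wy": 0,"wz": 0},
  {"dx": -0.77,"dy": -0.33,"dz": 0,"wx": 0,"wy": 0,"wz": 0},
])

```text
time_s: 11.97
eef_pos: [0.521, -0.0505, 0.1614]
eef_rot: [0.0, 0.707, 0.708, 0.001]
wrist_force: [3.7, -0.6, 6.0]
opening: 0.229
grasp_force: 54.9
```

```bash
python3 m.py 2
```

```text
t 11.97 side tab 651.5 pred 651.7 fit th 651.6 w 1.56 d 1.26 tau 0.77 K 1.50 | crank lag 0.3 r 0.0605 F [ 3.7 -0.6  6. ] op 0.23
  meas [(10.2, np.float64(492.5)), (11.08, np.float64(579.5)), (11.97, np.float64(651.5))] raw w [1.38, 1.72, np.float64(1.42)]
```

Emit:
servo_tool([
  {"dx": -0.04,"dy": -0.18,"dz": 0,"wx": 0,"wy": 0,"wz": 0},
  {"dx": -0.03,"dy": -0.36,"dz": 0,"wx": 0,"wy": 0,"wz": 0},
  {"dx": 0.03,"dy": -0.53,"dz": 0,"wx": 0,"wy": 0,"wz": 0},
  {"dx": 0.14,"dy": -0.67,"dz": 0,"wx": 0,"wy": 0,"wz": 0},
  {"dx": 0.29,"dy": -0.78,"dz": 0,"wx": 0,"wy": 0,"wz": 0},
])

```text
time_s: 12.43
eef_pos: [0.5518, -0.1294, 0.1614]
eef_rot: [0.001, 0.708, 0.707, 0.002]
wrist_force: [5.8, 14.2, 7.3]
opening: 0.226
grasp_force: 55.5
```

Emit:
servo_tool([
  {"dx": 0.18,"dy": -0.05,"dz": 0,"wx": 0,"wy": 0,"wz": 0},
  {"dx": 0.36,"dy": -0.05,"dz": 0,"wx": 0,"wy": 0,"wz": 0},
  {"dx": 0.54,"dy": 0.01,"dz": 0,"wx": 0,"wy": 0,"wz": 0},
  {"dx": 0.68,"dy": 0.11,"dz": 0,"wx": 0,"wy": 0,"wz": 0},
  {"dx": 0.79,"dy": 0.26,"dz": 0,"wx": 0,"wy": 0,"wz": 0},
])

```text
time_s: 12.85
eef_pos: [0.6296, -0.1027, 0.1613]
eef_rot: [-0.001, 0.707, 0.707, -0.0]
wrist_force: [-10.6, 4.7, 13.4]
opening: 0.224
grasp_force: 57.5
```

```bash
python3 m.py 2 "[[17.5,17.5,17.5,17.5,17.5],[17.5,17.5,17.5,17.5,17.5],[17.5,17.5,17.5,17.5,17.5],[17.5,17.5,17.5,17.5,17.5]]"
```

```text
t 12.85 wrist tab 726.5 pred 726.1 fit th 726.3 w 1.55 d 1.26 tau 0.77 K 1.50 | crank lag -0.3 r 0.0600 F [-10.6   4.7  13.4] op 0.22
  meas [(11.08, np.float64(579.5)), (11.97, np.float64(651.5)), (12.85, np.float64(726.5))] raw w [1.72, 1.42, np.float64(1.48)]
[{"dx":0.06,"dy":0.17,"dz":0,"wx":0,"wy":0,"wz":0},{"dx":0.07,"dy":0.36,"dz":0,"wx":0,"wy":0,"wz":0},{"dx":0.02,"dy":0.53,"dz":0,"wx":0,"wy":0,"wz":0},{"dx":-0.08,"dy":0.68,"dz":0,"wx":0,"wy":0,"wz":0},{"dx":-0.22,"dy":0.8,"dz":0,"wx":0,"wy":0,"wz":0}]
[{"dx":-0.17,"dy":0.07,"dz":0,"wx":0,"wy":0,"wz":0},{"dx":-0.35,"dy":0.08,"dz":0,"wx":0,"wy":0,"wz":0},{"dx":-0.53,"dy":0.04,"dz":0,"wx":0,"wy":0,"wz":0},{"dx":-0.69,"dy":-0.05,"dz":0,"wx":0,"wy":0,"wz":0},{"dx":-0.81,"dy":-0.19,"dz":0,"wx":0,"wy":0,"wz":0}]
[{"dx":-0.07,"dy":-0.16,"dz":0,"wx":0,"wy":0,"wz":0},{"dx":-0.09,"dy":-0.34,"dz":0,"wx":0,"wy":0,"wz":0},{"dx":-0.06,"dy":-0.52,"dz":0,"wx":0,"wy":0,"wz":0},{"dx":0.02,"dy":-0.69,"dz":0,"wx":0,"wy":0,"wz":0},{"dx":0.15,"dy":-0.81,"dz":0,"wx":0,"wy":0,"wz":0}]
[{"dx":0.17,"dy":-0.09,"dz":0,"wx":0,"wy":0,"wz":0},{"dx":0.35,"dy":-0.12,"dz":0,"wx":0,"wy":0,"wz":0},{"dx":0.53,"dy":-0.09,"dz":0,"wx":0,"wy":0,"wz":0},{"dx":0.69,"dy":-0.01,"dz":0,"wx":0,"wy":0,"wz":0},{"dx":0.83,"dy":0.11,"dz":0,"wx":0,"wy":0,"wz":0}]
```

Emit:
servo_tool([
  {"dx": 0.06,"dy": 0.17,"dz": 0,"wx": 0,"wy": 0,"wz": 0},
  {"dx": 0.07,"dy": 0.36,"dz": 0,"wx": 0,"wy": 0,"wz": 0},
  {"dx": 0.02,"dy": 0.53,"dz": 0,"wx": 0,"wy": 0,"wz": 0},
  {"dx": -0.08,"dy": 0.68,"dz": 0,"wx": 0,"wy": 0,"wz": 0},
  {"dx": -0.22,"dy": 0.8,"dz": 0,"wx": 0,"wy": 0,"wz": 0},
])

```text
time_s: 13.32
eef_pos: [0.6087, -0.0231, 0.1614]
eef_rot: [0.002, 0.707, 0.707, 0.001]
wrist_force: [-1.9, -5.6, 8.4]
opening: 0.222
grasp_force: 55.4
```

Emit:
servo_tool([
  {"dx": -0.17,"dy": 0.07,"dz": 0,"wx": 0,"wy": 0,"wz": 0},
  {"dx": -0.35,"dy": 0.08,"dz": 0,"wx": 0,"wy": 0,"wz": 0},
  {"dx": -0.53,"dy": 0.04,"dz": 0,"wx": 0,"wy": 0,"wz": 0},
  {"dx": -0.69,"dy": -0.05,"dz": 0,"wx": 0,"wy": 0,"wz": 0},
  {"dx": -0.81,"dy": -0.19,"dz": 0,"wx": 0,"wy": 0,"wz": 0},
])

```text
time_s: 13.73
eef_pos: [0.526, -0.0413, 0.1614]
eef_rot: [0.0, 0.707, 0.708, 0.001]
wrist_force: [1.7, 0.2, 9.2]
opening: 0.222
grasp_force: 55.4
```

```bash
python3 m.py 2
```

```text
t 13.73 wrist tab 793.5 pred 800.5 fit th 797.9 w 1.55 d 1.30 tau 0.68 K 1.48 | crank lag 0.2 r 0.0605 F [1.7 0.2 9.2] op 0.22
  meas [(11.97, np.float64(651.5)), (12.85, np.float64(726.5)), (13.73, np.float64(793.5))] raw w [1.42, 1.48, np.float64(1.32)]
```

Emit:
servo_tool([
  {"dx": -0.07,"dy": -0.16,"dz": 0,"wx": 0,"wy": 0,"wz": 0},
  {"dx": -0.09,"dy": -0.34,"dz": 0,"wx": 0,"wy": 0,"wz": 0},
  {"dx": -0.06,"dy": -0.52,"dz": 0,"wx": 0,"wy": 0,"wz": 0},
  {"dx": 0.02,"dy": -0.69,"dz": 0,"wx": 0,"wy": 0,"wz": 0},
  {"dx": 0.15,"dy": -0.81,"dz": 0,"wx": 0,"wy": 0,"wz": 0},
])

```text
time_s: 14.2
eef_pos: [0.5426, -0.124, 0.1614]
eef_rot: [0.001, 0.707, 0.707, 0.001]
wrist_force: [3.8, 8.5, 6.5]
opening: 0.226
grasp_force: 55.1
```

Emit:
servo_tool([
  {"dx": 0.17,"dy": -0.09,"dz": 0,"wx": 0,"wy": 0,"wz": 0},
  {"dx": 0.35,"dy": -0.12,"dz": 0,"wx": 0,"wy": 0,"wz": 0},
  {"dx": 0.53,"dy": -0.09,"dz": 0,"wx": 0,"wy": 0,"wz": 0},
  {"dx": 0.69,"dy": -0.01,"dz": 0,"wx": 0,"wy": 0,"wz": 0},
  {"dx": 0.83,"dy": 0.11,"dz": 0,"wx": 0,"wy": 0,"wz": 0},
])

```text
time_s: 14.62
eef_pos: [0.6243, -0.1111, 0.1612]
eef_rot: [-0.002, 0.707, 0.707, 0.0]
wrist_force: [-13.4, 8.6, 16.7]
opening: 0.223
grasp_force: 58.6
```

```bash
python3 m.py 2 "[[17.5,17.5,17.5,17.5,17.5],[17.5,17.5,17.5,17.5,17.5]]"
```

```text
t 14.62 wrist tab 869.5 pred 871.6 fit th 870.9 w 1.55 d 1.31 tau 0.65 K 1.48 | crank lag -0.9 r 0.0601 F [-13.4   8.6  16.7] op 0.22
  meas [(12.85, np.float64(726.5)), (13.73, np.float64(793.5)), (14.62, np.float64(869.5))] raw w [1.48, 1.32, np.float64(1.5)]
[{"dx":0.09,"dy":0.16,"dz":0,"wx":0,"wy":0,"wz":0},{"dx":0.12,"dy":0.34,"dz":0,"wx":0,"wy":0,"wz":0},{"dx":0.11,"dy":0.52,"dz":0,"wx":0,"wy":0,"wz":0},{"dx":0.03,"dy":0.69,"dz":0,"wx":0,"wy":0,"wz":0},{"dx":-0.08,"dy":0.83,"dz":0,"wx":0,"wy":0,"wz":0}]
[{"dx":-0.16,"dy":0.1,"dz":0,"wx":0,"wy":0,"wz":0},{"dx":-0.34,"dy":0.14,"dz":0,"wx":0,"wy":0,"wz":0},{"dx":-0.52,"dy":0.13,"dz":0,"wx":0,"wy":0,"wz":0},{"dx":-0.69,"dy":0.07,"dz":0,"wx":0,"wy":0,"wz":0},{"dx":-0.83,"dy":-0.05,"dz":0,"wx":0,"wy":0,"wz":0}]
```

Emit:
servo_tool([
  {"dx": 0.09,"dy": 0.16,"dz": 0,"wx": 0,"wy": 0,"wz": 0},
  {"dx": 0.12,"dy": 0.34,"dz": 0,"wx": 0,"wy": 0,"wz": 0},
  {"dx": 0.11,"dy": 0.52,"dz": 0,"wx": 0,"wy": 0,"wz": 0},
  {"dx": 0.03,"dy": 0.69,"dz": 0,"wx": 0,"wy": 0,"wz": 0},
  {"dx": -0.08,"dy": 0.83,"dz": 0,"wx": 0,"wy": 0,"wz": 0},
])

```text
time_s: 15.08
eef_pos: [0.6172, -0.0295, 0.1614]
eef_rot: [0.001, 0.707, 0.707, -0.0]
wrist_force: [-4.6, -6.9, 9.8]
opening: 0.225
grasp_force: 55.8
```

Emit:
servo_tool([
  {"dx": -0.16,"dy": 0.1,"dz": 0,"wx": 0,"wy": 0,"wz": 0},
  {"dx": -0.34,"dy": 0.14,"dz": 0,"wx": 0,"wy": 0,"wz": 0},
  {"dx": -0.52,"dy": 0.13,"dz": 0,"wx": 0,"wy": 0,"wz": 0},
  {"dx": -0.69,"dy": 0.07,"dz": 0,"wx": 0,"wy": 0,"wz": 0},
  {"dx": -0.83,"dy": -0.05,"dz": 0,"wx": 0,"wy": 0,"wz": 0},
])

```text
time_s: 15.5
eef_pos: [0.5329, -0.0326, 0.1614]
eef_rot: [-0.0, 0.707, 0.708, 0.001]
wrist_force: [-1.1, 2.7, 9.6]
opening: 0.216
grasp_force: 56.2
```

```bash
python3 m.py 2 "[[17.5,17.5,17.5,17.5,17.5],[17.5,17.5,17.5,17.5,17.5]]"
```

```text
t 15.50 side tab 936.5 pred 944.5 fit th 942.0 w 1.55 d 1.34 tau 0.58 K 1.47 | crank lag 0.7 r 0.0605 F [-1.1  2.7  9.6] op 0.22
  meas [(13.73, np.float64(793.5)), (14.62, np.float64(869.5)), (15.5, np.float64(936.5))] raw w [1.32, 1.5, np.float64(1.32)]
[{"dx":-0.11,"dy":-0.15,"dz":0,"wx":0,"wy":0,"wz":0},{"dx":-0.16,"dy":-0.32,"dz":0,"wx":0,"wy":0,"wz":0},{"dx":-0.16,"dy":-0.5,"dz":0,"wx":0,"wy":0,"wz":0},{"dx":-0.1,"dy":-0.68,"dz":0,"wx":0,"wy":0,"wz":0},{"dx":0.01,"dy":-0.83,"dz":0,"wx":0,"wy":0,"wz":0}]
[{"dx":0.14,"dy":-0.1,"dz":0,"wx":0,"wy":0,"wz":0},{"dx":0.31,"dy":-0.17,"dz":0,"wx":0,"wy":0,"wz":0},{"dx":0.5,"dy":-0.17,"dz":0,"wx":0,"wy":0,"wz":0},{"dx":0.67,"dy":-0.12,"dz":0,"wx":0,"wy":0,"wz":0},{"dx":0.82,"dy":-0.02,"dz":0,"wx":0,"wy":0,"wz":0}]
```

```bash
python3 - <<'E'
from m import *
st=load(); plan(st,[[17.5]*5]*4); json.dump(st,open("st.json","w"))
E
```

```text
[{"dx":0.12,"dy":0.14,"dz":0,"wx":0,"wy":0,"wz":0},{"dx":0.19,"dy":0.31,"dz":0,"wx":0,"wy":0,"wz":0},{"dx":0.2,"dy":0.49,"dz":0,"wx":0,"wy":0,"wz":0},{"dx":0.16,"dy":0.67,"dz":0,"wx":0,"wy":0,"wz":0},{"dx":0.07,"dy":0.82,"dz":0,"wx":0,"wy":0,"wz":0}]
[{"dx":-0.14,"dy":0.13,"dz":0,"wx":0,"wy":0,"wz":0},{"dx":-0.3,"dy":0.2,"dz":0,"wx":0,"wy":0,"wz":0},{"dx":-0.48,"dy":0.22,"dz":0,"wx":0,"wy":0,"wz":0},{"dx":-0.66,"dy":0.19,"dz":0,"wx":0,"wy":0,"wz":0},{"dx":-0.82,"dy":0.1,"dz":0,"wx":0,"wy":0,"wz":0}]
[{"dx":-0.13,"dy":-0.13,"dz":0,"wx":0,"wy":0,"wz":0},{"dx":-0.21,"dy":-0.29,"dz":0,"wx":0,"wy":0,"wz":0},{"dx":-0.24,"dy":-0.47,"dz":0,"wx":0,"wy":0,"wz":0},{"dx":-0.22,"dy":-0.65,"dz":0,"wx":0,"wy":0,"wz":0},{"dx":-0.14,"dy":-0.81,"dz":0,"wx":0,"wy":0,"wz":0}]
[{"dx":0.12,"dy":-0.14,"dz":0,"wx":0,"wy":0,"wz":0},{"dx":0.28,"dy":-0.23,"dz":0,"wx":0,"wy":0,"wz":0},{"dx":0.46,"dy":-0.27,"dz":0,"wx":0,"wy":0,"wz":0},{"dx":0.64,"dy":-0.25,"dz":0,"wx":0,"wy":0,"wz":0},{"dx":0.81,"dy":-0.18,"dz":0,"wx":0,"wy":0,"wz":0}]
```

Emit:
servo_tool([
  {"dx": -0.11,"dy": -0.15,"dz": 0,"wx": 0,"wy": 0,"wz": 0},
  {"dx": -0.16,"dy": -0.32,"dz": 0,"wx": 0,"wy": 0,"wz": 0},
  {"dx": -0.16,"dy": -0.5,"dz": 0,"wx": 0,"wy": 0,"wz": 0},
  {"dx": -0.1,"dy": -0.68,"dz": 0,"wx": 0,"wy": 0,"wz": 0},
  {"dx": 0.01,"dy": -0.83,"dz": 0,"wx": 0,"wy": 0,"wz": 0},
])

```text
time_s: 15.97
eef_pos: [0.5352, -0.1182, 0.1614]
eef_rot: [0.001, 0.707, 0.707, 0.001]
wrist_force: [6.6, 9.1, 6.5]
opening: 0.226
grasp_force: 54.7
```

Emit:
servo_tool([
  {"dx": 0.14,"dy": -0.1,"dz": 0,"wx": 0,"wy": 0,"wz": 0},
  {"dx": 0.31,"dy": -0.17,"dz": 0,"wx": 0,"wy": 0,"wz": 0},
  {"dx": 0.5,"dy": -0.17,"dz": 0,"wx": 0,"wy": 0,"wz": 0},
  {"dx": 0.67,"dy": -0.12,"dz": 0,"wx": 0,"wy": 0,"wz": 0},
  {"dx": 0.82,"dy": -0.02,"dz": 0,"wx": 0,"wy": 0,"wz": 0},
])

```text
time_s: 16.38
eef_pos: [0.6171, -0.1187, 0.1613]
eef_rot: [-0.001, 0.707, 0.707, 0.0]
wrist_force: [-9.4, 7.6, 13.8]
opening: 0.22
grasp_force: 57.5
```

Emit:
servo_tool([
  {"dx": 0.12,"dy": 0.14,"dz": 0,"wx": 0,"wy": 0,"wz": 0},
  {"dx": 0.19,"dy": 0.31,"dz": 0,"wx": 0,"wy": 0,"wz": 0},
  {"dx": 0.2,"dy": 0.49,"dz": 0,"wx": 0,"wy": 0,"wz": 0},
  {"dx": 0.16,"dy": 0.67,"dz": 0,"wx": 0,"wy": 0,"wz": 0},
  {"dx": 0.07,"dy": 0.82,"dz": 0,"wx": 0,"wy": 0,"wz": 0},
])

```text
time_s: 16.8
eef_pos: [0.6242, -0.0374, 0.1614]
eef_rot: [0.001, 0.707, 0.707, -0.0]
wrist_force: [-3.6, -3.5, 9.2]
opening: 0.223
grasp_force: 55.7
```

Emit:
servo_tool([
  {"dx": -0.14,"dy": 0.13,"dz": 0,"wx": 0,"wy": 0,"wz": 0},
  {"dx": -0.3,"dy": 0.2,"dz": 0,"wx": 0,"wy": 0,"wz": 0},
  {"dx": -0.48,"dy": 0.22,"dz": 0,"wx": 0,"wy": 0,"wz": 0},
  {"dx": -0.66,"dy": 0.19,"dz": 0,"wx": 0,"wy": 0,"wz": 0},
  {"dx": -0.82,"dy": 0.1,"dz": 0,"wx": 0,"wy": 0,"wz": 0},
])

```text
time_s: 17.22
eef_pos: [0.5412, -0.0254, 0.1614]
eef_rot: [0.0, 0.707, 0.708, 0.001]
wrist_force: [-1.0, 2.3, 9.2]
opening: 0.224
grasp_force: 56.2
```

```bash
python3 m.py 4 "[[17.5,17.5,17.5,17.5,17.5],[17.5,17.5,17.5,17.5,17.5]]"
```

```text
t 17.22 wrist tab 1081.0 pred 1090.3 fit th 1087.1 w 1.57 d 1.27 tau 0.65 K 1.52 | crank lag 1.2 r 0.0606 F [-1.   2.3  9.2] op 0.22
  meas [(14.62, np.float64(869.5)), (15.5, np.float64(936.5)), (17.22, np.float64(1081.0))] raw w [1.5, 1.32, np.float64(1.47)]
[{"dx":0.14,"dy":0.12,"dz":0,"wx":0,"wy":0,"wz":0},{"dx":0.24,"dy":0.28,"dz":0,"wx":0,"wy":0,"wz":0},{"dx":0.28,"dy":0.45,"dz":0,"wx":0,"wy":0,"wz":0},{"dx":0.27,"dy":0.64,"dz":0,"wx":0,"wy":0,"wz":0},{"dx":0.21,"dy":0.81,"dz":0,"wx":0,"wy":0,"wz":0}]
[{"dx":-0.11,"dy":0.14,"dz":0,"wx":0,"wy":0,"wz":0},{"dx":-0.26,"dy":0.24,"dz":0,"wx":0,"wy":0,"wz":0},{"dx":-0.44,"dy":0.3,"dz":0,"wx":0,"wy":0,"wz":0},{"dx":-0.62,"dy":0.3,"dz":0,"wx":0,"wy":0,"wz":0},{"dx":-0.8,"dy":0.24,"dz":0,"wx":0,"wy":0,"wz":0}]
```

Emit:
servo_tool([
  {"dx": -0.13,"dy": -0.13,"dz": 0,"wx": 0,"wy": 0,"wz": 0},
  {"dx": -0.21,"dy": -0.29,"dz": 0,"wx": 0,"wy": 0,"wz": 0},
  {"dx": -0.24,"dy": -0.47,"dz": 0,"wx": 0,"wy": 0,"wz": 0},
  {"dx": -0.22,"dy": -0.65,"dz": 0,"wx": 0,"wy": 0,"wz": 0},
  {"dx": -0.14,"dy": -0.81,"dz": 0,"wx": 0,"wy": 0,"wz": 0},
])

```text
time_s: 17.68
eef_pos: [0.5276, -0.1094, 0.1614]
eef_rot: [0.001, 0.707, 0.707, 0.0]
wrist_force: [4.4, 4.2, 5.4]
opening: 0.223
grasp_force: 54.7
```

Emit:
servo_tool([
  {"dx": 0.12,"dy": -0.14,"dz": 0,"wx": 0,"wy": 0,"wz": 0},
  {"dx": 0.28,"dy": -0.23,"dz": 0,"wx": 0,"wy": 0,"wz": 0},
  {"dx": 0.46,"dy": -0.27,"dz": 0,"wx": 0,"wy": 0,"wz": 0},
  {"dx": 0.64,"dy": -0.25,"dz": 0,"wx": 0,"wy": 0,"wz": 0},
  {"dx": 0.81,"dy": -0.18,"dz": 0,"wx": 0,"wy": 0,"wz": 0},
])

```text
time_s: 18.1
eef_pos: [0.609, -0.125, 0.1613]
eef_rot: [-0.001, 0.707, 0.707, 0.001]
wrist_force: [-9.0, 12.5, 14.2]
opening: 0.226
grasp_force: 58.1
```

Emit:
servo_tool([
  {"dx": 0.14,"dy": 0.12,"dz": 0,"wx": 0,"wy": 0,"wz": 0},
  {"dx": 0.24,"dy": 0.28,"dz": 0,"wx": 0,"wy": 0,"wz": 0},
  {"dx": 0.28,"dy": 0.45,"dz": 0,"wx": 0,"wy": 0,"wz": 0},
  {"dx": 0.27,"dy": 0.64,"dz": 0,"wx": 0,"wy": 0,"wz": 0},
  {"dx": 0.21,"dy": 0.81,"dz": 0,"wx": 0,"wy": 0,"wz": 0},
])

```text
time_s: 18.52
eef_pos: [0.6297, -0.0456, 0.1614]
eef_rot: [0.001, 0.707, 0.707, -0.001]
wrist_force: [-8.4, -4.7, 11.9]
opening: 0.221
grasp_force: 56.4
```

Emit:
servo_tool([
  {"dx": -0.11,"dy": 0.14,"dz": 0,"wx": 0,"wy": 0,"wz": 0},
  {"dx": -0.26,"dy": 0.24,"dz": 0,"wx": 0,"wy": 0,"wz": 0},
  {"dx": -0.44,"dy": 0.3,"dz": 0,"wx": 0,"wy": 0,"wz": 0},
  {"dx": -0.62,"dy": 0.3,"dz": 0,"wx": 0,"wy": 0,"wz": 0},
  {"dx": -0.8,"dy": 0.24,"dz": 0,"wx": 0,"wy": 0,"wz": 0},
])

```text
time_s: 18.93
eef_pos: [0.5498, -0.02, 0.1614]
eef_rot: [0.001, 0.707, 0.708, 0.001]
wrist_force: [2.2, -1.6, 7.3]
opening: 0.226
grasp_force: 55.5
```

```bash
python3 m.py 4 "[[17.5,17.5,17.5,17.5,17.5],[17.5,17.5,17.5,17.5,17.5],[17.5,17.5,17.5,17.5,17.5]]"
```

```text
t 18.93 wrist tab 1229.5 pred 1235.4 fit th 1233.3 w 1.56 d 1.22 tau 0.73 K 1.56 | crank lag 0.8 r 0.0607 F [ 2.2 -1.6  7.3] op 0.23
  meas [(15.5, np.float64(936.5)), (17.22, np.float64(1081.0)), (18.93, np.float64(1229.5))] raw w [1.32, 1.47, np.float64(1.51)]
[{"dx":-0.14,"dy":-0.11,"dz":0,"wx":0,"wy":0,"wz":0},{"dx":-0.25,"dy":-0.25,"dz":0,"wx":0,"wy":0,"wz":0},{"dx":-0.31,"dy":-0.42,"dz":0,"wx":0,"wy":0,"wz":0},{"dx":-0.32,"dy":-0.61,"dz":0,"wx":0,"wy":0,"wz":0},{"dx":-0.27,"dy":-0.78,"dz":0,"wx":0,"wy":0,"wz":0}]
[{"dx":0.1,"dy":-0.16,"dz":0,"wx":0,"wy":0,"wz":0},{"dx":0.24,"dy":-0.27,"dz":0,"wx":0,"wy":0,"wz":0},{"dx":0.41,"dy":-0.34,"dz":0,"wx":0,"wy":0,"wz":0},{"dx":0.59,"dy":-0.35,"dz":0,"wx":0,"wy":0,"wz":0},{"dx":0.77,"dy":-0.31,"dz":0,"wx":0,"wy":0,"wz":0}]
[{"dx":0.16,"dy":0.09,"dz":0,"wx":0,"wy":0,"wz":0},{"dx":0.28,"dy":0.23,"dz":0,"wx":0,"wy":0,"wz":0},{"dx":0.35,"dy":0.39,"dz":0,"wx":0,"wy":0,"wz":0},{"dx":0.37,"dy":0.57,"dz":0,"wx":0,"wy":0,"wz":0},{"dx":0.34,"dy":0.75,"dz":0,"wx":0,"wy":0,"wz":0}]
```

Emit:
servo_tool([
  {"dx": -0.14,"dy": -0.11,"dz": 0,"wx": 0,"wy": 0,"wz": 0},
  {"dx": -0.25,"dy": -0.25,"dz": 0,"wx": 0,"wy": 0,"wz": 0},
  {"dx": -0.31,"dy": -0.42,"dz": 0,"wx": 0,"wy": 0,"wz": 0},
  {"dx": -0.32,"dy": -0.61,"dz": 0,"wx": 0,"wy": 0,"wz": 0},
  {"dx": -0.27,"dy": -0.78,"dz": 0,"wx": 0,"wy": 0,"wz": 0},
])

```text
time_s: 19.4
eef_pos: [0.5222, -0.1003, 0.1614]
eef_rot: [0.001, 0.707, 0.707, 0.0]
wrist_force: [4.4, 3.1, 5.3]
opening: 0.224
grasp_force: 54.7
```

Emit:
servo_tool([
  {"dx": 0.1,"dy": -0.16,"dz": 0,"wx": 0,"wy": 0,"wz": 0},
  {"dx": 0.24,"dy": -0.27,"dz": 0,"wx": 0,"wy": 0,"wz": 0},
  {"dx": 0.41,"dy": -0.34,"dz": 0,"wx": 0,"wy": 0,"wz": 0},
  {"dx": 0.59,"dy": -0.35,"dz": 0,"wx": 0,"wy": 0,"wz": 0},
  {"dx": 0.77,"dy": -0.31,"dz": 0,"wx": 0,"wy": 0,"wz": 0},
])

```text
time_s: 19.82
eef_pos: [0.6003, -0.1296, 0.1613]
eef_rot: [-0.001, 0.708, 0.707, 0.001]
wrist_force: [-6.9, 12.4, 14.4]
opening: 0.227
grasp_force: 57.7
```

Emit:
servo_tool([
  {"dx": 0.16,"dy": 0.09,"dz": 0,"wx": 0,"wy": 0,"wz": 0},
  {"dx": 0.28,"dy": 0.23,"dz": 0,"wx": 0,"wy": 0,"wz": 0},
  {"dx": 0.35,"dy": 0.39,"dz": 0,"wx": 0,"wy": 0,"wz": 0},
  {"dx": 0.37,"dy": 0.57,"dz": 0,"wx": 0,"wy": 0,"wz": 0},
  {"dx": 0.34,"dy": 0.75,"dz": 0,"wx": 0,"wy": 0,"wz": 0},
])

```text
time_s: 20.23
eef_pos: [0.6339, -0.0556, 0.1614]
eef_rot: [0.001, 0.707, 0.707, -0.001]
wrist_force: [-8.7, -3.4, 11.8]
opening: 0.225
grasp_force: 56.6
```

```bash
python3 m.py 3 "[[17.5,17.5,17.5,17.5,17.5],[17.5,17.5,17.5,17.5,17.5],[12,6,3,0,0],[0,0,0,0,0]]"; python3 - <<'E'
from m import *
st=load(); st["meas"]=st["meas"][-5:]
L=list(map(list,st["log"])); t,ph=L[-1]; t+=.05; L.append([t,ph])
for rows in st["pend"]:
    for d in rows: t+=ROW; ph+=np.radians(d); L.append([t,ph])
p=fit(load()); tt=L[-1][0]
a,w=sim(p,L,st["th0"],[st["meas"][-1][0],tt],True); print("move",np.degrees(a[1]-a[0]),"stop at",np.degrees(a[1]-a[0]+st["meas"][-1][1])-1440,w)
E
```

```text
t 20.23 side tab 1345.5 pred 1343.9 fit th 1344.4 w 1.56 d 1.22 tau 0.72 K 1.55 | crank lag 1.0 r 0.0605 F [-8.7 -3.4 11.8] op 0.23
  meas [(17.22, np.float64(1081.0)), (18.93, np.float64(1229.5)), (20.23, np.float64(1345.5))] raw w [1.47, 1.51, np.float64(1.56)]
[{"dx":-0.08,"dy":0.16,"dz":0,"wx":0,"wy":0,"wz":0},{"dx":-0.21,"dy":0.29,"dz":0,"wx":0,"wy":0,"wz":0},{"dx":-0.38,"dy":0.37,"dz":0,"wx":0,"wy":0,"wz":0},{"dx":-0.56,"dy":0.4,"dz":0,"wx":0,"wy":0,"wz":0},{"dx":-0.74,"dy":0.38,"dz":0,"wx":0,"wy":0,"wz":0}]
[{"dx":-0.16,"dy":-0.08,"dz":0,"wx":0,"wy":0,"wz":0},{"dx":-0.3,"dy":-0.2,"dz":0,"wx":0,"wy":0,"wz":0},{"dx":-0.39,"dy":-0.36,"dz":0,"wx":0,"wy":0,"wz":0},{"dx":-0.42,"dy":-0.54,"dz":0,"wx":0,"wy":0,"wz":0},{"dx":-0.41,"dy":-0.72,"dz":0,"wx":0,"wy":0,"wz":0}]
[{"dx":0.05,"dy":-0.12,"dz":0,"wx":0,"wy":0,"wz":0},{"dx":0.08,"dy":-0.18,"dz":0,"wx":0,"wy":0,"wz":0},{"dx":0.1,"dy":-0.2,"dz":0,"wx":0,"wy":0,"wz":0},{"dx":0.1,"dy":-0.2,"dz":0,"wx":0,"wy":0,"wz":0},{"dx":0.1,"dy":-0.2,"dz":0,"wx":0,"wy":0,"wz":0}]
[{"dx":-0,"dy":-0,"dz":0,"wx":0,"wy":0,"wz":0},{"dx":-0,"dy":-0,"dz":0,"wx":0,"wy":0,"wz":0},{"dx":-0,"dy":-0,"dz":0,"wx":0,"wy":0,"wz":0},{"dx":-0,"dy":-0,"dz":0,"wx":0,"wy":0,"wz":0},{"dx":-0,"dy":-0,"dz":0,"wx":0,"wy":0,"wz":0}]
move 102.38868344123087 stop at 7.888683441231024 [1.55558373 0.        ]
```

Emit:
servo_tool([
  {"dx": -0.08,"dy": 0.16,"dz": 0,"wx": 0,"wy": 0,"wz": 0},
  {"dx": -0.21,"dy": 0.29,"dz": 0,"wx": 0,"wy": 0,"wz": 0},
  {"dx": -0.38,"dy": 0.37,"dz": 0,"wx": 0,"wy": 0,"wz": 0},
  {"dx": -0.56,"dy": 0.4,"dz": 0,"wx": 0,"wy": 0,"wz": 0},
  {"dx": -0.74,"dy": 0.38,"dz": 0,"wx": 0,"wy": 0,"wz": 0},
])

```text
time_s: 20.7
eef_pos: [0.56, -0.0161, 0.1614]
eef_rot: [0.001, 0.707, 0.708, 0.001]
wrist_force: [1.8, -3.3, 7.4]
opening: 0.231
grasp_force: 55.3
```

Emit:
servo_tool([
  {"dx": -0.16,"dy": -0.08,"dz": 0,"wx": 0,"wy": 0,"wz": 0},
  {"dx": -0.3,"dy": -0.2,"dz": 0,"wx": 0,"wy": 0,"wz": 0},
  {"dx": -0.39,"dy": -0.36,"dz": 0,"wx": 0,"wy": 0,"wz": 0},
  {"dx": -0.42,"dy": -0.54,"dz": 0,"wx": 0,"wy": 0,"wz": 0},
  {"dx": -0.41,"dy": -0.72,"dz": 0,"wx": 0,"wy": 0,"wz": 0},
])

```text
time_s: 21.12
eef_pos: [0.5182, -0.0899, 0.1615]
eef_rot: [0.001, 0.707, 0.707, 0.0]
wrist_force: [7.1, 3.2, 3.0]
opening: 0.225
grasp_force: 54.1
```

Emit:
servo_tool([
  {"dx": 0.05,"dy": -0.12,"dz": 0,"wx": 0,"wy": 0,"wz": 0},
  {"dx": 0.08,"dy": -0.18,"dz": 0,"wx": 0,"wy": 0,"wz": 0},
  {"dx": 0.1,"dy": -0.2,"dz": 0,"wx": 0,"wy": 0,"wz": 0},
  {"dx": 0.1,"dy": -0.2,"dz": 0,"wx": 0,"wy": 0,"wz": 0},
  {"dx": 0.1,"dy": -0.2,"dz": 0,"wx": 0,"wy": 0,"wz": 0},
])

```text
time_s: 21.53
eef_pos: [0.5292, -0.1109, 0.1614]
eef_rot: [0.001, 0.707, 0.707, -0.0]
wrist_force: [-2.2, -2.1, 7.2]
opening: 0.22
grasp_force: 55.5
```

Emit:
servo_tool([
  {"dx": 0,"dy": 0,"dz": 0,"wx": 0,"wy": 0,"wz": 0},
  {"dx": 0,"dy": 0,"dz": 0,"wx": 0,"wy": 0,"wz": 0},
  {"dx": 0,"dy": 0,"dz": 0,"wx": 0,"wy": 0,"wz": 0},
  {"dx": 0,"dy": 0,"dz": 0,"wx": 0,"wy": 0,"wz": 0},
  {"dx": 0,"dy": 0,"dz": 0,"wx": 0,"wy": 0,"wz": 0},
])

```text
time_s: 21.95
eef_pos: [0.5289, -0.1105, 0.1614]
eef_rot: [0.001, 0.707, 0.707, -0.0]
wrist_force: [-1.2, -1.8, 7.7]
opening: 0.224
grasp_force: 55.6
```

```bash
python3 m.py 4; python3 - <<'E'
from m import *
import pickle
for n in("wrist","side","scene"):
    c=vision.camera(n); save(n+"9",c); pickle.dump(c,open(n+"9.pkl","wb")); print(n,[r for q in(115,130,145) for r in runs(tabprof(c,CEN.get(n,(.5807,-.072)),thr=q)) if abs((r-12+180)%360-180)<40])
b=cv2.imread("pics/wrist9.png"); a=cv2.imread("pics/scene9.png")[140:290,170:320]
cv2.imwrite("pics/m9.png",cv2.hconcat([cv2.resize(a,(360,360)),cv2.resize(b,(440,360))]))
E
```

```text
t 21.95 wrist tab 1447.5 pred 1446.8 fit th 1447.4 w 0.00 d 1.21 tau 0.74 K 1.56 | crank lag -1.7 r 0.0596 F [-1.2 -1.8  7.7] op 0.22
  meas [(18.93, np.float64(1229.5)), (20.23, np.float64(1345.5)), (21.95, np.float64(1447.5))] raw w [1.51, 1.56, np.float64(1.04)]
wrist [8.0, 8.0, 7.5]
side [7.0, 7.5, 7.5]
scene [7.5, 7.5, 7.5]
```

View pics/m9.png

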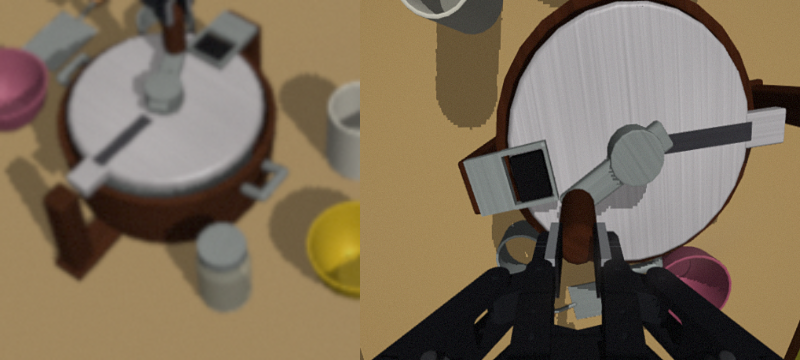

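```bash
python3 - <<'E'
from m import *
st=load(); p=fit(st); p0=st["log"][-1][1]
def mv(rows):
    L=[[0,0]];t=.1;ph=0;L.append([t,0])
    for d in rows+[0]*10: t+=ROW;ph+=np.radians(d);L.append([t,ph])
    return np.degrees(sim(p,L,0,[t])[0])
for r in([12,12],[14,14],[16,16],[12,12,12],[10,10,10],[15,15,15]): print(r,round(mv(r),1))
plan(st,[[14,14,0,0,0]])
json.dump(st,open("st.json","w"))
E
```

```text
[12, 12] 2.1
[14, 14] 3.1
[16, 16] 4.2
[12, 12, 12] 4.2
[10, 10, 10] 2.6
[15, 15, 15] 7.0
[{"dx":0.09,"dy":-0.11,"dz":0,"wx":0,"wy":0,"wz":0},{"dx":0.22,"dy":-0.19,"dz":0,"wx":0,"wy":0,"wz":0},{"dx":0.22,"dy":-0.19,"dz":0,"wx":0,"wy":0,"wz":0},{"dx":0.22,"dy":-0.19,"dz":0,"wx":0,"wy":0,"wz":0},{"dx":0.22,"dy":-0.19,"dz":0,"wx":0,"wy":0,"wz":0}]
```

Nudge the crank 28° (a predicted 3° on the canister), settle, open the jaw and rise clear.

Emit:
servo_tool([
  {"dx": 0.09,"dy": -0.11,"dz": 0,"wx": 0,"wy": 0,"wz": 0},
  {"dx": 0.22,"dy": -0.19,"dz": 0,"wx": 0,"wy": 0,"wz": 0},
  {"dx": 0.22,"dy": -0.19,"dz": 0,"wx": 0,"wy": 0,"wz": 0},
  {"dx": 0.22,"dy": -0.19,"dz": 0,"wx": 0,"wy": 0,"wz": 0},
  {"dx": 0.22,"dy": -0.19,"dz": 0,"wx": 0,"wy": 0,"wz": 0},
])

```text
time_s: 22.57
eef_pos: [0.5517, -0.1288, 0.1614]
eef_rot: [0.001, 0.707, 0.707, 0.001]
wrist_force: [1.8, 1.2, 8.5]
opening: 0.226
grasp_force: 55.4
```

Emit:
servo_tool([
  {"dx": 0,"dy": 0,"dz": 0,"wx": 0,"wy": 0,"wz": 0},
  {"dx": 0,"dy": 0,"dz": 0,"wx": 0,"wy": 0,"wz": 0},
  {"dx": 0,"dy": 0,"dz": 0,"wx": 0,"wy": 0,"wz": 0},
  {"dx": 0,"dy": 0,"dz": 0,"wx": 0,"wy": 0,"wz": 0},
  {"dx": 0,"dy": 0,"dz": 0,"wx": 0,"wy": 0,"wz": 0},
])

```text
time_s: 22.98
eef_pos: [0.5515, -0.1287, 0.1614]
eef_rot: [0.001, 0.707, 0.707, 0.001]
wrist_force: [0.1, 1.1, 7.4]
opening: 0.225
grasp_force: 55.3
```

```bash
python3 - <<'E'
from m import *
for n in("wrist","side","scene"):
    c=vision.camera(n); print(n,[r for q in(115,130,145) for r in runs(tabprof(c,CEN.get(n,(.5807,-.072)),thr=q)) if abs((r-12+180)%360-180)<40])
E
```

```text
wrist [10.5, 10.5, 10.5]
side []
scene [10.5, 10.0, 10.0]
```

Emit:
servo_tool([
  {"dx": 0,"dy": 0,"dz": 0,"wx": 0,"wy": 0,"wz": 0},
  {"dx": 0,"dy": 0,"dz": 0,"wx": 0,"wy": 0,"wz": 0},
  {"dx": 0,"dy": 0,"dz": 0,"wx": 0,"wy": 0,"wz": 0},
  {"dx": 0,"dy": 0,"dz": 0,"wx": 0,"wy": 0,"wz": 0},
  {"dx": 0,"dy": 0,"dz": 0,"wx": 0,"wy": 0,"wz": 0},
], jaw=1)

```text
time_s: 23.55
eef_pos: [0.5497, -0.128, 0.1596]
eef_rot: [-0.0, 0.707, 0.707, -0.0]
wrist_force: [0.9, -0.3, -0.7]
opening: 0.92
grasp_force: 0.0
```

Emit:
servo_tool([
  {"dx": 0,"dy": 0,"dz": 0,"wx": 0,"wy": 0,"wz": 0},
  {"dx": 0,"dy": 0,"dz": 0.2,"wx": 0,"wy": 0,"wz": 0},
  {"dx": 0,"dy": 0,"dz": 0.45,"wx": 0,"wy": 0,"wz": 0},
  {"dx": 0,"dy": 0,"dz": 0.7,"wx": 0,"wy": 0,"wz": 0},
  {"dx": 0,"dy": 0,"dz": 1,"wx": 0,"wy": 0,"wz": 0},
])

```text
time_s: 23.97
eef_pos: [0.5492, -0.1277, 0.2599]
eef_rot: [-0.001, 0.707, 0.707, -0.0]
wrist_force: [0.1, -0.0, 0.0]
opening: 0.998
grasp_force: 0.0
```

Emit:
servo_tool([
  {"dx": 0,"dy": 0,"dz": 0,"wx": 0,"wy": 0,"wz": 0},
  {"dx": 0,"dy": 0,"dz": 0,"wx": 0,"wy": 0,"wz": 0},
  {"dx": 0,"dy": 0,"dz": 0,"wx": 0,"wy": 0,"wz": 0},
  {"dx": 0,"dy": 0,"dz": 0,"wx": 0,"wy": 0,"wz": 0},
  {"dx": 0,"dy": 0,"dz": 0,"wx": 0,"wy": 0,"wz": 0},
])

```text
time_s: 24.38
eef_pos: [0.5493, -0.1277, 0.2585]
eef_rot: [-0.001, 0.707, 0.707, -0.0]
wrist_force: [-0.1, 0.1, 0.3]
opening: 1.004
grasp_force: 0.0
```

```bash
python3 - <<'E'
from m import *
for n in("wrist","side","scene"):
    c=vision.camera(n); save(n+"10",c); print(n,[r for q in(115,130,145) for r in runs(tabprof(c,CEN.get(n,(.5807,-.072)),thr=q)) if abs((r-12+180)%360-180)<40])
s=ctrl.get_obs(); print(s["time_s"],s["eef_pos"],s["wrist_force"],s["opening"])
b=cv2.imread("pics/wrist10.png"); a=cv2.imread("pics/side10.png")[120:360,200:440]
cv2.imwrite("pics/m10.png",cv2.hconcat([cv2.resize(a,(360,360)),cv2.resize(b,(440,360))]))
E
```

```text
wrist [10.5, 10.5, 10.5]
side [11.5, 12.0, 12.0]
scene [10.5, 10.0, 10.0]
24.5333 [ 0.54964276 -0.12782487  0.25914454] [0.15147276 0.21323729 0.58240203] 0.9977326666877725
```

View pics/m10.png

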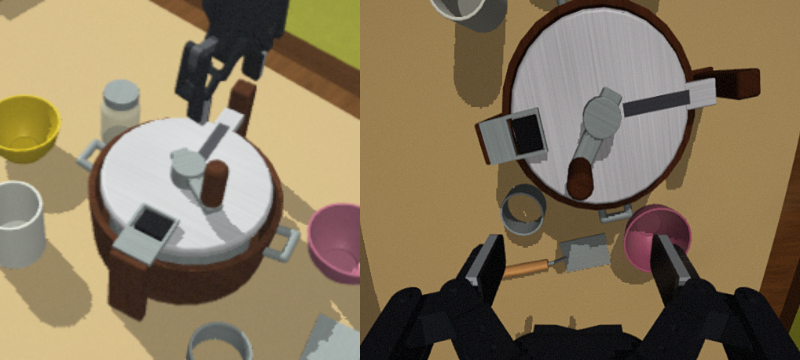

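The picture shows the tab at side-half pixel (232,120) in line with the post, the handle at (213,183) free and the hand clear; the tab reads about 10.5–12° against the post's 12°, roughly 3 mm off. Handing in.

```bash
python3 -c "
from bench import workorder
print(workorder.hand_in())"
```

```text
the job is handed in; nothing more can be done
None
```

I churned the canister at about 1.4–1.5 rad/s (camera estimates) for well over six seconds, stopped it with the tab about 3 mm from the mark, let go of the crank and handed the job in; the hand-in returned no verdict.

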